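# Lid the pitcher and dip it with the gauge rod

### The job

Set the steel lid squarely home on the empty pitcher, with its slanting guide tube on the pitcher's handle side, and let go of it. Then take the dip rod from its wooden rest, push it down the guide tube until its collar stops on the tube's mouth, pause there a moment, draw it right out and finish still holding it level and motionless, in the air about a hand's width or two (roughly 10 to 20 cm) above the bare wooden coaster with its tip over the middle of the coaster, ready to be read. Leave the lid seated and the other loose things on the counter where they stand.

Things in the scene. Friction and masses are not known exactly. Their poses are not given: they have to be found in the camera images.
- pitcher_mouth (a point): White ceramic pitcher, round, fixed to the counter, 120 mm tall, outer diameter 107 mm at the rim, mouth 97 mm across, wall 5 mm. This point is the centre of the mouth in the plane of the rim. z up; +x points to the pitcher's handle (a loop reaching 94 mm out, top 104 mm above the counter), a small spout lip is on the -x side.
- lid_grip (a point): Grip point of the loose steel lid (0.25 kg), which starts upright on the wooden coaster: on the centre of its wooden grip bar, 24 mm above the disc's top face and 12 mm below the bar's top. Bar 34 mm long (lid x), 14 mm wide (lid y), 36 mm tall, 24 mm off the lid's centre in -x. Axes are the lid's: z up, x from the bar to the guide tube.
- lid_seat (a point): Centre of the underside of the lid's disc (114 mm across, 5 mm thick), axes of the lid; 24 mm in +x of and 29 mm below lid_grip. Under the disc a rounded locating ring, 90 mm across and 8 mm deep, drops into the pitcher's mouth. With the lid home this point coincides with pitcher_mouth.
- tube_mouth (a point): Centre of the open upper end of the lid's guide tube, axes of the lid; it lies 40.7 mm in +x and 25.1 mm above lid_seat. The tube slopes at 35 degrees to the level: its axis goes from this mouth inward and down along (-0.819,0,-0.574) in lid axes, through the disc into the pitcher. Tube bore 13 mm, about 41 mm long, mouth flared to 20 mm, outer 29 mm.
- tube_deep (a point): Point on the tube's axis 90 mm past the mouth, inside the pitcher: where the rod's tip comes when the collar is on the mouth. Axes of the lid.
- rod_grip (a point): Centre of the wooden grip (14 mm diameter, 80 mm long) of the loose dip rod (0.1 kg), which starts level in two V-notched posts of a fixed wooden rest, axis 65 mm above the counter. The x axis runs along the rod from the tip to the grip end. The posts, 8 mm thick, stand about 33 mm from here in +x and 101 mm in -x; below is an 8 mm base plate.
- rod_collar (a point): Centre of the tip-side face of the rod's steel collar (30 mm diameter, 6 mm thick), on the rod's axis, 46 mm in -x of rod_grip; axes of the rod.
- rod_tip (a point): Tip of the rod's steel shaft (8 mm diameter, 90 mm long from the collar's face), 136 mm in -x of rod_grip; axes of the rod.
- coaster: Wooden coaster fixed to the counter, 130 x 130 x 12 mm, origin at the centre of its underside; the lid starts on it.
- tumbler: Bystander: glass tumbler upside down, 72 mm diameter, 105 mm tall, origin at the centre of its underside.
- funnel: Bystander: dark silicone funnel, wide end down, 100 mm diameter, 85 mm tall, origin at the centre of its underside.
- spoon: Bystander: steel spoon lying on the counter.
- jar: Bystander: small jar with steel cap, 54 mm diameter, 70 mm tall, origin at the centre of its underside.
- stirrer: Bystander: plain thin steel stirrer without collar lying on the counter, 225 mm long.
- bowl: Bystander: white bowl with yellow fruit, 130 mm diameter, about 95 mm tall, origin at the centre of its underside.
Mind the look-alikes: they are no part of the job. Leave any red or yellow look-alike of the part that bears rod_grip alone.

How it is judged:
By the outcome, as a careful person would: the job done as asked, in the order asked, and still so for the second after the job is handed in, while the arm keeps its last pose, push and grip.
It also fails if it takes over 72 s, if anything falls off the work surface, if the arm or the gripper's body presses on something with over 40 N, if the wrist force passes 120 N, or if a joint passes its speed limit or range.

### The arm

A 7-joint arm with a two-finger parallel gripper is mounted at the origin on the work surface. World frame = base frame: x ahead of the robot, y to its left, z up, the work surface at z = 0. Lengths are in m, angles in rad, forces in N, time in s.
With the tool pointing down it reaches from about 0.4 to 0.85 m from the base axis. Payload 4.5 kg.
Tool frame: the origin (TCP) lies at the centre of the arm's flange, where the gripper is bolted on; the fingertips stand 166 mm ahead of it and the grasp point (between the pads) lies 147 mm ahead of it; z points along the fingers, y is the line along which they close (so a half turn about z gives the same grasp; the last joint's range is limited). The gripper opens to 88 mm and grips with 3 to 60 N. Pads are 18 mm wide; open, the fingers measure 123 mm over their backs; the gripper's body (75 mm by 187 mm) begins 45 mm behind the grasp point.
Start: joints at [-1.26, 0.689, -0.195, 1.565, 0.157, 0.902, -0.215], TCP at [0.171, 0.601, 0.405] pointing down, gripper open.
Joint ranges: [-3.01, 3.01], [-0.46, 2.08], [-1.47, 1.51], [0.13, 2.56], [-1, 4.14], [0.04, 2.09], [-2.66, 2.66]. Speed limits (rad/s): [2.57, 2.57, 3.14, 3.14, 3.14, 3.14, 3.14].

### API

Orientations are given as a unit quaternion [w, x, y, z].
In Python, from station import get_state, camera, camera_params, close_job, look_for, trace gives the robot as it stands.
- The arm moves only by the tool carry_out, never from a script. Its argument "moves" is a list of rows, each a list of 5 numbers: the shift along the tool's x, y, z in m, then the turn about the tool's z in degrees, then the gripper command: -1 is fully open, 1 is shut, values between are in proportion. In form: [[x, y, z, twist, claw], ...]. A call has 1 to 5 rows; each row shifts and turns the commanded pose from where the row before left it, along the tool's axes as they then stand; what a row does not reach is not made up. A row lasts 1/12 s, in which the tool goes at most 41.7 mm and 7.16 degrees, less where a joint would pass 70% of its speed; a pose out of reach is approached as far as the arm can. A call is refused whole if a number of a shift passes 0.0417 or a number of a turn 7.16, either way. A call with a gripper value outside its range is refused whole. The fingers move at their own pace and stop on an object; "newtons" is the grip in N (left out, the last holds). Time passes only in rows, so rows that do not move let the fingers close. It gives the time, the measured TCP pose, the force, the opening and the grip force at its end, in the units of the state.
- get_state(): the state, without advancing time (a new reading comes with each control period).
- camera(name): name is "side" or "top" or "wrist"; returns (picture, depth): 420x560x3 uint8, red, green, blue; 420x560 float32, m along the optical axis (not along the pixel's ray), 0 where there is no reading.
- camera_params(name): a dict with "K" (3x3 intrinsics, pixels), "k1" (the pictures are not rectified: a ray, as slopes to the right and down, at radius r is drawn at 1 + k1 r^2 times it, then the intrinsics apply), "rvec" (rotation vector, rad) and "tvec" (3), from world to camera coordinates, as OpenCV has them. Camera axes: x right, y down, z forward; pixel columns grow to the right and rows downward; lengths in m; the calibration is good to about 2 mm. A picture is of the moment at which its call begins: read the wrist's pose just before it. camera_params takes no time and is no camera call; for the wrist camera it gives the pose at the moment of the call.
- close_job(): hands the job in; it is judged then, once.
Trained networks look in the newest picture that a camera, given by its name, has taken for a name from the list of things; names that differ only in an ending like _2 or _b are one class to them, and where a whole thing is asked for, a point or a joint stands for the part that bears it (a point fixed in the world has none). Each returns a list of dicts, best first, with "p" (0 to 1); they miss things now and then, are a little off and sometimes report something else, mostly with a low value. They report only what shows in the picture. A call takes as long as a camera call. They do not tell look-alikes from the thing itself.
- look_for(target, camera): "xyz" ([x, y, z] in m, in world coordinates, good to about 4 mm: the middle of the surface that is visible of it).
- trace(target, camera): "pixels" (420x560 bool, what is visible of it).
The state is a dict: "time": time; "joint_pos": joint angles; "qvel": joint speeds; "joint_efforts": joint torques, N m; "eef_pos": TCP position; "tool_rot": TCP orientation; "wrist_force": force on the tool from outside, world axes, zero at the start; "torque": the same for the moment, N m; "opening": opening from 0.0 (shut) to 1.0 (fully open); "grip_force": force on a finger pad.
Only numpy, scipy, OpenCV 4.12 (cv2) and the standard library are available. Lean on these libraries where they do the work, as an engineer would, in place of code of your own. Each camera call takes 0.05 s, during which the arm holds its last target. There are 200 camera calls.

## Working session

There is one attempt and no reset: what is moved stays moved. The work goes in short steps, Python scripts to look and compute and a tool call to move; the robot and the scene stay as the last step left them, time stands still between calls to the robot, and variables do not carry over. Pictures are saved under pics/ and viewed, at most 10 in all, crops included, and the job is handed in when it is done.

Besides the shell and the picture viewer there is one more tool, called after "Emit:" as name(argument=value, ...), one argument or row to a line, values as JSON. carry_out: Moves the arm, as the interface text tells. Its arguments: {"type":"object","properties":{"moves":{"type":"array","items":{"type":"array","items":{"type":"number"}}},"newtons":{"type":"number"}},"required":["moves"]}

```bash
mkdir -p pics; ls
cat > h.py <<'E'
import numpy as np, cv2
from station import *
from scipy.spatial.transform import Rotation as R
def T(n):
    p=camera_params(n); return np.array(p["K"]),p["k1"],cv2.Rodrigues(np.array(p["rvec"],float))[0],np.array(p["tvec"],float).ravel()
def proj(n,X):
    K,k,Rm,t=T(n); c=np.atleast_2d(X)@Rm.T+t; s=c[:,:2]/c[:,2:]; s=s*(1+k*(s**2).sum(1,keepdims=True))
    return s@K[:2,:2].T+K[:2,2]
def cloud(n,depth,mask,P=None):
    K,k,Rm,t=P or T(n); v,u=np.nonzero(mask&(depth>0)); z=depth[v,u]
    d=(np.c_[u,v]-K[:2,2])/[K[0,0],K[1,1]]; s=d.copy()
    for _ in range(10): s=d/(1+k*(s**2).sum(1,keepdims=True))
    c=np.c_[s*z[:,None],z]; return (c-t)@Rm
def save(n,im): cv2.imwrite(n,im[:,:,::-1])
E
python3 - <<'E'
from h import *
s=get_state(); print(s)
print(R.from_quat(np.roll(s["tool_rot"],-1)).as_matrix().round(4))
ims=[]
for n in("side","top"):
    im,d=camera(n); save(f"pics/{n}0.png",im)
    for t in["pitcher_mouth","lid_grip","lid_seat","tube_mouth","rod_grip","rod_collar","rod_tip","coaster","tumbler","funnel","spoon","jar","stirrer","bowl"]:
        print(n,t,[(np.round(r["xyz"],3).tolist(),round(r["p"],2)) for r in look_for(t,n)[:3]])
E
```

```text
pics
{'time': 0.0, 'joint_pos': array([-1.26021873,  0.68997827, -0.19452301,  1.56634596,  0.15730338,
        0.90250234, -0.21511724]), 'qvel': array([ 0.00043759, -0.00166144, -0.00056618,  0.00058558,  0.00016631,
        0.00086825, -0.00066608]), 'joint_efforts': array([ 1.44397873e-04, -5.27559972e+01, -1.26691114e+00, -1.53425592e+01,
       -5.25930827e-02,  6.50520204e-03,  1.72060008e-04]), 'eef_pos': array([0.17071864, 0.60088776, 0.40391304]), 'tool_rot': array([-6.12898044e-05,  1.37909570e-01,  9.90444397e-01, -9.18534057e-04]), 'wrist_force': array([ 0.43752226,  0.20474797, -0.03707865]), 'torque': array([ 0.03450279, -0.019676  ,  0.00276521]), 'grip_force': 0.0, 'opening': 0.9992486572243412}
[[-9.620e-01  2.732e-01 -4.000e-04]
 [ 2.732e-01  9.620e-01 -1.800e-03]
 [-1.000e-04 -1.800e-03 -1.000e+00]]
side pitcher_mouth [([0.525, 0.016, 0.086], 0.8)]
side lid_grip [([0.506, 0.321, 0.028], 0.54)]
side lid_seat [([0.507, 0.327, 0.024], 0.62)]
side tube_mouth [([0.508, 0.324, 0.025], 0.68)]
side rod_grip [([0.348, -0.363, 0.019], 0.88), ([0.504, -0.164, 0.017], 0.78), 
[... 740 characters left out ...]
9], 0.34)]
top lid_seat [([0.505, 0.331, 0.022], 0.64)]
top tube_mouth [([0.501, 0.333, 0.027], 0.56)]
top rod_grip [([0.341, -0.355, 0.019], 0.81), ([0.512, -0.167, 0.015], 0.55), ([0.377, -0.555, 0.02], 0.51)]
top rod_collar [([0.539, -0.315, 0.066], 0.73), ([0.381, -0.555, 0.021], 0.59), ([0.51, -0.165, 0.022], 0.58)]
top rod_tip [([0.379, -0.556, 0.016], 0.83), ([0.508, -0.166, 0.019], 0.72), ([0.54, -0.315, 0.07], 0.64)]
top coaster []
top tumbler [([0.757, 0.127, 0.103], 0.73)]
top funnel [([0.769, -0.131, 0.022], 0.78)]
top spoon [([0.687, -0.128, 0.016], 0.94)]
top jar [([0.68, 0.135, 0.073], 0.6), ([0.501, 0.334, 0.025], 0.59)]
top stirrer []
top bowl [([0.734, -0.336, 0.05], 0.86)]
```

View pics/side0.png

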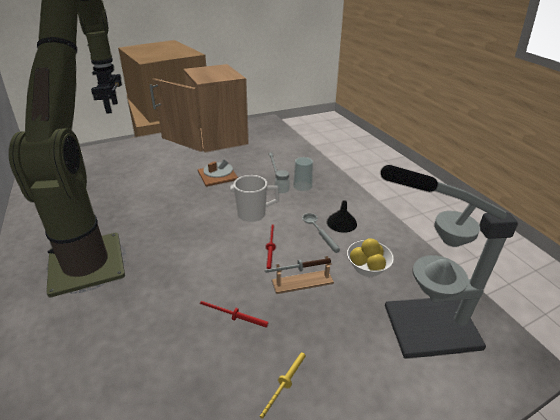

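View pics/top0.png

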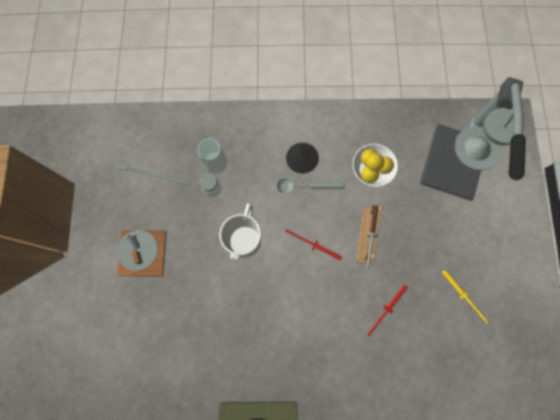

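Run:
```python
from h import *
from scipy.optimize import least_squares
def circ(P,r=None):
    f=(lambda q:np.hypot(P[:,0]-q[0],P[:,1]-q[1])-q[2]) if r is None else (lambda q:np.hypot(P[:,0]-q[0],P[:,1]-q[1])-r)
    x0=[*P[:,:2].mean(0)]+([0.05] if r is None else [])
    return least_squares(f,x0,loss="soft_l1",f_scale=.001).x
for n in("top","side"):
    im,d=camera(n); P=cloud(n,d,np.ones(d.shape,bool)); col=im[d>0]
    print(n,"table z",np.median(P[(abs(P[:,0]-.45)<.05)&(abs(P[:,1]-.1)<.05),2]))
    near=lambda c,r:np.hypot(P[:,0]-c[0],P[:,1]-c[1])<r
    Q=P[near((.545,.035),.08)&(P[:,2]>.114)&(P[:,2]<.126)]; print("rim",len(Q),circ(Q),Q[:,2].mean(),Q.min(0),Q.max(0))
    m=near((.545,.035),.14)&(P[:,2]>.03)&(P[:,2]<.11); c=circ(Q)[:2]; H=P[m]; H=H[(np.hypot(*(H[:,:2]-c).T)>.062)&(np.hypot(*(H[:,:2]-c).T)<.1)]
    v=H[:,:2]-c; print("handle",len(H),np.degrees(np.arctan2(v[:,1],v[:,0])).round(0)[::max(1,len(H)//25)])
    D=P[near((.505,.33),.075)&(P[:,2]>.020)&(P[:,2]<.030)]; print("disc",len(D),circ(D),D[:,2].mean())
    L=P[near((.505,.33),.08)&(P[:,2]>.035)]; Z=L[:,2]; print("lid tall",len(L),L.min(0),L.max(0))
    B=L[L[:,2]>.052]; print("bartop",B.round(3).tolist()[:40])
    C=P[near((.49,.33),.12)&(P[:,2]>.008)&(P[:,2]<.016)]; print("coaster",len(C),cv2.minAreaRect((C[:,:2]*1000).astype(np.float32)))
    r=near((.54,-.315),.15)&(P[:,2]>.05)&(P[:,2]<.085)&(abs(P[:,1]+.315)<.06); q=P[r]
    print("rod",len(q),q.min(0),q.max(0)); u,s,vt=np.linalg.svd(q-q.mean(0),full_matrices=False); print(q.mean(0),vt[0],((q-q.mean(0))@vt[0]).min(),((q-q.mean(0))@vt[0]).max())
```

```text
top table z 0.00028459221175283365
rim 291 [0.52901572 0.03696227 0.05078791] 0.11925536959098412 [ 0.47004591 -0.01518251  0.11406257] [0.5819216  0.0907481  0.12434343]
handle 78 [-10. -15. -14. -13. -17. -13. -17. -12. -17. -10. -16. -17. -13. -14.
  -9. -15. -15. -12. -18. -17. -14. -14. -12. -13. -13. -17.]
disc 1050 [0.50217289 0.33722413 0.0434733 ] 0.024902855599870294
lid tall 217 [0.46388544 0.31632175 0.03507958] [0.55005242 0.36391689 0.06529749]
bartop [[0.544, 0.337, 0.053], [0.541, 0.339, 0.055], [0.541, 0.336, 0.054], [0.538, 0.344, 0.055], [0.538, 0.342, 0.053], [0.538, 0.339, 0.053], [0.535, 0.348, 0.058], [0.534, 0.344, 0.06], [0.535, 0.341, 0.055], [0.533, 0.354, 0.055], [0.532, 0.351, 0.057], [0.533, 0.35, 0.053], [0.533, 0.344, 0.055], [0.53, 0.349, 0.054], [0.498, 0.329, 0.064], [0.499, 0.328, 0.061], [0.496, 0.339, 0.06], [0.496, 0.336, 0.06], [0.496, 0.333, 0.061], [0.496, 0.331, 0.058], [0.496, 0.327, 0.061], [0.496, 0.327, 0.056], [0.493, 0.339, 0.06], [0.493, 0.335, 0.063], [0.493, 0.332, 0.064], [0.493, 0.33, 0.062], [0.492, 0.326, 0.065], [0.494, 0.326, 
[... 1528 characters left out ...]
.473, 0.325, 0.059], [0.476, 0.32, 0.061], [0.48, 0.321, 0.06], [0.485, 0.327, 0.056], [0.488, 0.321, 0.058], [0.493, 0.329, 0.053], [0.496, 0.325, 0.054], [0.465, 0.324, 0.057], [0.467, 0.319, 0.059], [0.47, 0.315, 0.061], [0.475, 0.319, 0.058], [0.479, 0.319, 0.057], [0.484, 0.322, 0.054], [0.464, 0.321, 0.055], [0.467, 0.317, 0.056], [0.471, 0.318, 0.055], [0.474, 0.317, 0.054]]
coaster 263 ((498.78448486328125, 325.29046630859375), (133.4146270751953, 129.95350646972656), 88.95557403564453)
rod 355 [ 0.4401423  -0.34625509  0.05089365] [ 0.68978969 -0.2891386   0.0822884 ]
[ 0.53419214 -0.31488914  0.06898014] [-0.98164664  0.19042981 -0.01031279] -0.15372106733421348 0.09650630489662627
```

Emit:
carry_out(
  moves=[
    [-0.04, -0.03, 0, -5, -1],
    [-0.04, -0.03, 0, -5, -1],
    [-0.04, -0.03, 0, -5, -1],
    [-0.04, -0.03, 0, 0, -1],
    [-0.04, -0.03, 0, 0, -1],
  ],
)

```text
time: 2.02
eef_pos: [0.3217, 0.4565, 0.4049]
tool_rot: [0.0, 0.007, 1.0, 0.0]
wrist_force: [1.6, 0.6, -0.7]
opening: 0.995
grip_force: 0.0
```

Emit:
carry_out(
  moves=[
    [-0.035, -0.03, 0, 0, -1],
    [-0.035, -0.03, 0, 0, -1],
    [-0.03, -0.025, 0, -5, -1],
    [-0.03, -0.02, 0, -6, -1],
    [-0.03, -0.01, 0, -5, -1],
  ],
)

```text
time: 2.43
eef_pos: [0.4775, 0.3509, 0.4048]
tool_rot: [-0.0, -0.132, 0.991, -0.002]
wrist_force: [0.9, 0.3, 0.2]
opening: 1.0
grip_force: 0.0
```

Emit:
carry_out(
  moves=[
    [0, 0, 0, 0, -1],
    [0, 0, 0, 0, -1],
  ],
)

```text
time: 2.6
eef_pos: [0.4771, 0.3537, 0.4044]
tool_rot: [0.0, -0.129, 0.992, 0.0]
wrist_force: [-0.5, 1.1, -0.2]
opening: 0.998
grip_force: 0.0
```

Run:
```python
from h import *
P=T("wrist"); s=get_state(); im,d=camera("wrist"); save("pics/w1.png",im); np.savez("w1.npz",im=im,d=d,**dict(zip("KkRt",P)))
print(s["eef_pos"],s["tool_rot"], -P[2].T@P[3])
for t in("lid_grip","tube_mouth","lid_seat","coaster"):
    m=trace(t,"wrist"); print(t,[(r["p"],int(r["pixels"].sum())) for r in m[:2]],[(np.round(r["xyz"],4).tolist(),r["p"]) for r in look_for(t,"wrist")[:2]])
C=cloud("wrist",d,np.ones(d.shape,bool),P); print(C.min(0),C.max(0))
B=C[(C[:,2]>.055)&(C[:,2]<.068)&(C[:,0]<.51)&(C[:,0]>.44)&(abs(C[:,1]-.33)<.04)]; print(len(B),B.mean(0),cv2.minAreaRect((B[:,:2]*1000).astype(np.float32)))
```

```text
[0.47712564 0.35370867 0.40438606] [ 1.47059438e-04 -1.29182263e-01  9.91620848e-01  1.25557297e-04] [0.41022679 0.33530057 0.38412696]
lid_grip [(0.62, 6421)] [([0.5013, 0.3339, 0.0275], 0.78)]
tube_mouth [] [([0.4967, 0.3359, 0.0278], 0.68)]
lid_seat [(0.86, 6455)] [([0.5021, 0.3356, 0.0238], 0.61)]
coaster [(0.68, 3588)] [([0.4576, 0.2966, 0.0097], 0.72)]
[ 0.20340015  0.00586503 -0.00380629] [0.81625336 0.71378656 0.34544874]
392 [0.48115862 0.32875093 0.06042633] ((481.8170166015625, 328.8329772949219), (34.09014892578125, 13.88366985321045), 19.209224700927734)
```

View pics/w1.png

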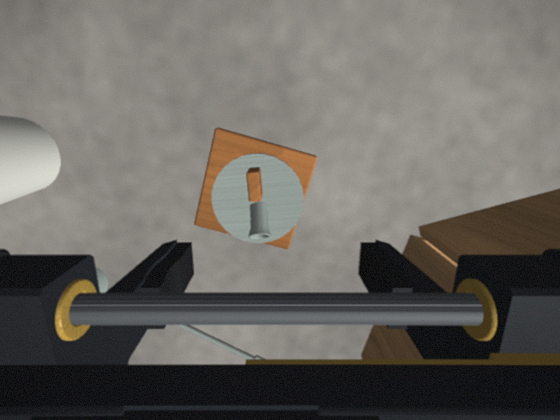

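Emit:
carry_out(
  moves=[
    [0.002, -0.025, 0.02, -3.7, -1],
    [0, 0, 0.04, 0, -1],
    [0, 0, 0.04, 0, -1],
    [0, 0, 0.04, 0, -1],
    [0, 0, 0.03, 0, -1],
  ],
)

```text
time: 3.47
eef_pos: [0.4793, 0.3298, 0.2322]
tool_rot: [-0.001, -0.164, 0.987, -0.0]
wrist_force: [1.0, 0.3, -0.1]
opening: 0.998
grip_force: 0.0
```

Emit:
carry_out(
  moves=[
    [0, 0, 0.02, 0, -1],
    [0, 0, 0.0175, 0, -1],
    [0, 0, 0, 0, -1],
    [0, 0, 0, 0, -1],
  ],
)

```text
time: 3.8
eef_pos: [0.4795, 0.3306, 0.1968]
tool_rot: [-0.001, -0.164, 0.986, -0.0]
wrist_force: [0.0, -0.0, 0.4]
opening: 1.0
grip_force: 0.0
```

Emit:
carry_out(
  moves=[
    [0, 0, 0, 0, 1],
    [0, 0, 0, 0, 1],
    [0, 0, 0, 0, 1],
    [0, 0, 0, 0, 1],
    [0, 0, 0, 0, 1],
  ],
  newtons=35,
)

```text
time: 4.22
eef_pos: [0.4801, 0.3304, 0.198]
tool_rot: [0.001, -0.164, 0.987, 0.0]
wrist_force: [0.1, -0.7, 0.4]
opening: 0.645
grip_force: 0.0
```

Emit:
carry_out(
  moves=[
    [0, 0, 0, 0, 1],
    [0, 0, 0, 0, 1],
    [0, 0, 0, 0, 1],
    [0, 0, 0, 0, 1],
  ],
)

```text
time: 4.55
eef_pos: [0.4799, 0.3303, 0.1972]
tool_rot: [-0.0, -0.164, 0.987, 0.0]
wrist_force: [0.5, -0.1, 0.1]
opening: 0.345
grip_force: 0.0
```

Emit:
carry_out(
  moves=[
    [0, 0, 0, 0, 1],
    [0, 0, 0, 0, 1],
    [0, 0, 0, 0, 1],
    [0, 0, 0, 0, 1],
    [0, 0, 0, 0, 1],
  ],
)

```text
time: 4.97
eef_pos: [0.4799, 0.3301, 0.1972]
tool_rot: [-0.0, -0.164, 0.987, -0.0]
wrist_force: [0.4, -1.2, -0.0]
opening: 0.154
grip_force: 35.0
```

Emit:
carry_out(
  moves=[
    [0, 0, -0.005, 0, 1],
    [0, 0, -0.02, 0, 1],
    [0, 0, -0.04, 0, 1],
    [0, 0, -0.04, 0, 1],
    [0, 0, -0.04, 0, 1],
  ],
)

```text
time: 5.38
eef_pos: [0.4793, 0.3301, 0.3435]
tool_rot: [-0.001, -0.164, 0.986, -0.0]
wrist_force: [1.4, -0.0, -3.3]
opening: 0.156
grip_force: 35.0
```

Emit:
carry_out(
  moves=[
    [0.013, -0.038, -0.01, 6.7, 1],
    [0.008, -0.039, -0.01, 6.7, 1],
    [0.0035, -0.04, -0.01, 6.7, 1],
    [-0.0015, -0.04, -0.01, 6.7, 1],
    [-0.006, -0.0395, 0, 6.6, 1],
  ],
)

```text
time: 5.8
eef_pos: [0.4815, 0.1288, 0.3841]
tool_rot: [0.001, 0.129, 0.992, 0.001]
wrist_force: [1.5, -0.4, -3.3]
opening: 0.155
grip_force: 35.0
```

Emit:
carry_out(
  moves=[
    [0, 0, 0, 0, 1],
    [0, 0, 0, 0, 1],
  ],
)

```text
time: 5.97
eef_pos: [0.4815, 0.1274, 0.3824]
tool_rot: [-0.0, 0.129, 0.992, -0.001]
wrist_force: [-0.0, 1.0, -2.4]
opening: 0.156
grip_force: 35.0
```

```bash
cat > rim.py <<'E'
from h import *
from scipy.optimize import least_squares
P=T("wrist"); s=get_state(); im,d=camera("wrist"); save("pics/w2.png",im)
print(s["eef_pos"],s["tool_rot"])
C=cloud("wrist",d,np.ones(d.shape,bool),P); r=np.hypot(C[:,0]-.528,C[:,1]-.0367)
Q=C[(r<.065)&(r>.04)&(C[:,2]>.116)&(C[:,2]<.125)]
f=lambda q:np.hypot(Q[:,0]-q[0],Q[:,1]-q[1])-q[2]
print(len(Q),Q.mean(0),Q.min(0),Q.max(0),least_squares(f,[.528,.0367,.051],loss="soft_l1",f_scale=.001).x)
v=Q[:,:2]-[.528,.0367]; print(np.histogram(np.degrees(np.arctan2(v[:,1],v[:,0])),12,(-180,180))[0])
Hh=C[(r>.065)&(r<.1)&(C[:,2]>.05)&(C[:,2]<.11)]; v=Hh-[.528,.0367,0]; print("handle",len(Hh),np.degrees(np.median(np.arctan2(v[:,1],v[:,0]))))
E
python3 rim.py
```

```text
[0.48149469 0.12737983 0.38241519] [-8.79422516e-05  1.29164493e-01  9.91622732e-01 -9.39375912e-04]
444 [0.48129321 0.03306168 0.11896718] [0.47278248 0.00130771 0.11600309] [0.4939807  0.0609613  0.12117627] [0.53136174 0.04025822 0.05346546]
[161  73   0   0   0   0   0   0   0   0   0 210]
handle 0 nan
  return _methods._mean(a, axis=axis, dtype=dtype,
  ret = ret.dtype.type(ret / rcount)
```

View pics/w2.png

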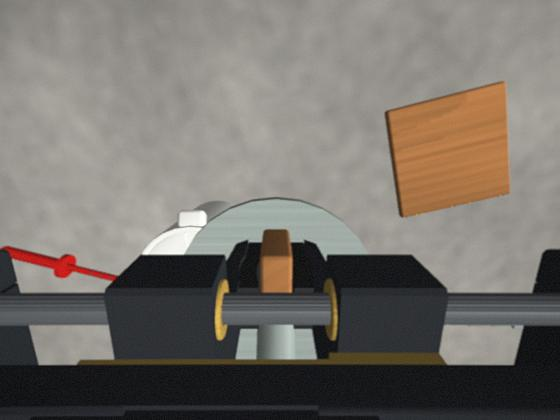

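Emit:
carry_out(
  moves=[
    [0.04, 0.03, 0, 0, 1],
    [0.04, 0.03, 0, 0, 1],
    [0.03, 0, 0, 0, 1],
    [0, 0, 0, 0, 1],
    [0, 0, 0, 0, 1],
  ],
)

```text
time: 6.43
eef_pos: [0.3987, 0.2053, 0.3822]
tool_rot: [-0.001, 0.123, 0.992, 0.0]
wrist_force: [0.4, 0.2, -1.3]
opening: 0.154
grip_force: 35.0
```

```bash
cat >> rim.py <<'E'
K=C[(abs(C[:,2]-.012)<.004)&(np.hypot(C[:,0]-.5,C[:,1]-.328)<.1)]; print(cv2.minAreaRect((K[:,:2]*1000).astype(np.float32)))
E
python3 rim.py 2>/dev/null
```

```text
[0.39872117 0.20534813 0.38222232] [-7.49092584e-04  1.22895614e-01  9.92419282e-01  2.74046941e-04]
177 [0.4903516  0.00763411 0.11916507] [ 0.47926342 -0.00635979  0.11604053] [0.50543139 0.02239672 0.12099925] [0.52795888 0.04183121 0.05186742]
[ 59 117   1   0   0   0   0   0   0   0   0   0]
handle 0 nan
((498.76934814453125, 329.61138916015625), (130.77236938476562, 130.18548583984375), 89.02064514160156)
```

Run:
```python
from h import *
from scipy.ndimage import map_coordinates,gaussian_filter
a=np.radians(np.arange(0,360,3))
def score(n,g,c,r,z):
    S=lambda rr:map_coordinates(g,proj(n,np.c_[c[0]+rr*np.cos(a),c[1]+rr*np.sin(a),0*a+z])[:,::-1].T,order=1)
    return np.clip(abs(S(r+.0025)-S(r-.0025)),0,25).mean()
out=[]
for n in("top","side","wrist"):
    im,d=camera(n); g=gaussian_filter(im.astype(float).mean(2),.6)
    tests=[("rim",(.528,.0385),.0535,.12),("mouth",(.528,.0385),.0485,.12)]
    for nm,c0,r,z in tests:
        G=[(score(n,g,(c0[0]+i*.0005,c0[1]+j*.0005),r,z),c0[0]+i*.0005,c0[1]+j*.0005) for i in range(-12,13) for j in range(-12,13)]
        G.sort(reverse=True); print(n,nm,np.mean(G[:5],0).round(4))
    if n!="wrist":
        u0,v0=proj(n,[.54,.03,.1])[0].astype(int); cr=cv2.resize(im[v0-35:v0+35,u0-45:u0+45],None,fx=6,fy=6,interpolation=cv2.INTER_CUBIC)
        q=((proj(n,np.c_[.528+.0535*np.cos(a),.0385+.0535*np.sin(a),0*a+.12])-[u0-45,v0-35]+.5)*6).astype(int)
        for x in q[::2]: cv2.circle(cr,tuple(int(k) for k in x),1,(255,0,0),-1)
        out.append(cr)
save("pics/rim.png",cv2.resize(np.hstack(out),(800,311)))
```

```text
top rim [23.0447  0.5307  0.0391]
top mouth [23.3245  0.5267  0.0327]
side rim [19.4264  0.5296  0.0398]
side mouth [21.0891  0.5264  0.0327]
wrist rim [8.0685 0.5273 0.0389]
wrist mouth [7.8579 0.5295 0.033 ]
```

View pics/rim.png

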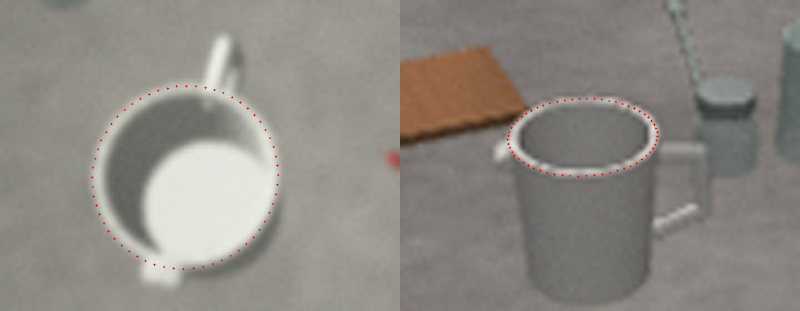

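Emit:
carry_out(
  moves=[
    [-0.0283, -0.026, 0, 0, 1],
    [-0.0283, -0.026, 0, 0, 1],
    [-0.0283, -0.026, 0, 0, 1],
    [-0.0283, -0.026, 0, 0, 1],
    [-0.0283, -0.026, 0, 0, 1],
  ],
)

```text
time: 7.05
eef_pos: [0.5063, 0.0389, 0.3821]
tool_rot: [0.0, 0.128, 0.992, 0.0]
wrist_force: [0.1, 0.8, -2.5]
opening: 0.156
grip_force: 35.0
```

Emit:
carry_out(
  moves=[
    [0, 0, 0.02, 0, 1],
    [0, 0, 0.03, 0, 1],
    [0, 0, 0.015, 0, 1],
    [0, 0, 0.005, 0, 1],
    [0, 0, 0, 0, 1],
  ],
)

```text
time: 7.47
eef_pos: [0.505, 0.0409, 0.311]
tool_rot: [-0.001, 0.127, 0.992, -0.0]
wrist_force: [-0.4, -0.1, -2.1]
opening: 0.154
grip_force: 35.0
```

Emit:
carry_out(
  moves=[
    [0, 0, 0, 0, 1],
  ],
)

```text
time: 7.55
eef_pos: [0.5055, 0.0414, 0.3126]
tool_rot: [0.0, 0.127, 0.992, 0.0]
wrist_force: [-0.4, -0.1, -2.2]
opening: 0.154
grip_force: 35.0
```

Emit:
carry_out(
  moves=[
    [0.002, 0.003, 0, 0, 1],
    [0, 0, 0, 0, 1],
    [0, 0, 0, 0, 1],
  ],
)

```text
time: 7.8
eef_pos: [0.504, 0.0455, 0.3132]
tool_rot: [0.001, 0.126, 0.992, 0.0]
wrist_force: [-0.2, 0.7, -1.8]
opening: 0.155
grip_force: 35.0
```

Emit:
carry_out(
  moves=[
    [0, 0, 0.005, 0, 1],
    [0, 0, 0.004, 0, 1],
    [0, 0, 0.003, 0, 1],
    [0, 0, 0, 0, 1],
  ],
)

```text
time: 8.13
eef_pos: [0.5035, 0.0449, 0.2995]
tool_rot: [-0.001, 0.127, 0.992, -0.0]
wrist_force: [0.2, 0.4, -1.6]
opening: 0.156
grip_force: 35.0
```

Emit:
carry_out(
  moves=[
    [0, 0, 0.002, 0, 1],
    [0, 0, 0.001, 0, 1],
    [0, 0, 0.001, 0, 1],
    [0, 0, 0, 0, 1],
  ],
)

```text
time: 8.47
eef_pos: [0.5036, 0.045, 0.2974]
tool_rot: [0.0, 0.127, 0.992, -0.0]
wrist_force: [-2.4, 0.5, 10.3]
opening: 0.155
grip_force: 35.0
```

Emit:
carry_out(
  moves=[
    [0, 0, 0, 0, -1],
    [0, 0, 0, 0, -1],
    [0, 0, 0, 0, -1],
    [0, 0, 0, 0, -1],
    [0, 0, -0.003, 0, -1],
  ],
  newtons=3,
)

```text
time: 8.88
eef_pos: [0.5036, 0.0449, 0.2988]
tool_rot: [-0.0, 0.127, 0.992, -0.0]
wrist_force: [-0.9, -0.9, -0.3]
opening: 0.513
grip_force: 0.0
```

Emit:
carry_out(
  moves=[
    [0, 0, -0.03, 0, -1],
    [0, 0, -0.035, 0, -1],
    [0, 0, -0.035, 0, -1],
    [0, 0, -0.03, 0, -1],
    [0, 0, 0, 0, -1],
  ],
)

```text
time: 9.3
eef_pos: [0.5052, 0.0455, 0.4347]
tool_rot: [0.005, 0.127, 0.992, 0.002]
wrist_force: [0.0, -0.3, -0.4]
opening: 0.888
grip_force: 0.0
```

```bash
cat > lid.py <<'E'
from h import *
from scipy.optimize import least_squares
P=T("wrist"); s=get_state(); im,d=camera("wrist"); save("pics/w3.png",im); print(s["eef_pos"],s["tool_rot"])
def an(C,n):
    r=np.hypot(C[:,0]-.528,C[:,1]-.0385)
    D=C[(r<.065)&(abs(C[:,2]-.125)<.006)]; A=np.c_[D[:,:2]-[.528,.0385],np.ones(len(D))]; q=np.linalg.lstsq(A,D[:,2],rcond=None)[0]
    h=cv2.convexHull((D[:,:2]*1000).astype(np.float32)); print(n,"disc",len(D),"slope deg",np.degrees(q[:2]),"z",q[2],cv2.minEnclosingCircle(h))
    B=C[(C[:,2]>.154)&(C[:,2]<.169)&(np.hypot(C[:,0]-.504,C[:,1]-.0447)<.03)]; print("bar",len(B),B.mean(0),cv2.minAreaRect((B[:,:2]*1000).astype(np.float32)))
an(cloud("wrist",d,np.ones(d.shape,bool),P),"wrist")
for n in("top","side"):
    i2,d2=camera(n); save(f"pics/{n}3.png",i2); an(cloud(n,d2,np.ones(d2.shape,bool)),n)
E
python3 lid.py
```

```text
[0.5052278  0.04550332 0.4346997 ] [0.00521573 0.12691152 0.99189885 0.0017134 ]
wrist disc 7944 slope deg [ 0.03672084 -0.00548842] z 0.1250408605096293 ((528.7474975585938, 37.32011795043945), 57.165287017822266)
bar 604 [0.50393181 0.04391872 0.16070637] ((505.06292724609375, 43.54713439941406), (13.997933387756348, 33.59353256225586), 74.62692260742188)
top disc 48 slope deg [-0.09061273  5.77686198] z 0.1276029517309106 ((533.31298828125, 18.052989959716797), 53.529335021972656)
bar 0 [nan nan nan] ((0.0, 0.0), (0.0, 0.0), 0.0)
side disc 402 slope deg [0.30511127 0.44231215] z 0.12692923930681846 ((527.4251708984375, 37.8836555480957), 58.7352294921875)
bar 45 [0.50370631 0.04081098 0.16054599] ((504.2341003417969, 43.41463851928711), (20.595664978027344, 28.1861629486084), 70.1093978881836)lid.py:8: RuntimeWarning: Mean of empty slice.
  B=C[(C[:,2]>.154)&(C[:,2]<.169)&(np.hypot(C[:,0]-.504,C[:,1]-.0447)<.03)]; print("bar",len(B),B.mean(0),cv2.minAreaRect((B[:,:2]*1000).astype(np.float32)))
  ret = um.true_divide(
```

Emit:
carry_out(
  moves=[
    [-0.0145, -0.0334, 0, -0.7, -1],
    [-0.0145, -0.0334, 0, -0.7, -1],
    [-0.0145, -0.0334, 0, -0.7, -1],
    [-0.0145, -0.0334, 0, -0.7, -1],
    [-0.0145, -0.0334, 0, -0.7, -1],
  ],
)

```text
time: 9.87
eef_pos: [0.5358, -0.1358, 0.4272]
tool_rot: [-0.002, 0.096, 0.995, 0.0]
wrist_force: [0.9, 0.6, 0.2]
opening: 1.001
grip_force: 0.0
```

Emit:
carry_out(
  moves=[
    [-0.0145, -0.0334, 0, 0, -1],
    [-0.0145, -0.0334, 0.01, 0, -1],
    [-0.0145, -0.0334, 0.01, 0, -1],
    [-0.0145, -0.0334, 0.01, 0, -1],
    [-0.0145, -0.0334, 0.01, 0, -1],
  ],
)

```text
time: 10.28
eef_pos: [0.575, -0.3135, 0.3862]
tool_rot: [-0.002, 0.096, 0.995, 0.001]
wrist_force: [0.1, -0.2, 0.6]
opening: 0.998
grip_force: 0.0
```

Emit:
carry_out(
  moves=[
    [0, 0, 0, 0, -1],
    [0, 0, 0, 0, -1],
    [0, 0, 0, 0, -1],
    [0, 0, 0, 0, -1],
  ],
)

```text
time: 10.62
eef_pos: [0.5757, -0.3098, 0.3886]
tool_rot: [-0.001, 0.095, 0.995, 0.001]
wrist_force: [0.3, 0.3, 0.0]
opening: 0.999
grip_force: 0.0
```

```bash
cat > rod.py <<'E'
from h import *
P=T("wrist"); s=get_state(); im,d=camera("wrist"); save("pics/w4.png",im); print(s["eef_pos"],s["tool_rot"])
C=cloud("wrist",d,np.ones(d.shape,bool),P)
R0=C[(C[:,2]>.066)&(C[:,2]<.085)&(C[:,0]>.4)&(C[:,0]<.66)&(abs(C[:,1]+.315)<.05)]
for _ in range(3):
    m=R0.mean(0); u,sv,vt=np.linalg.svd(R0-m,full_matrices=False); v=vt[0]*np.sign(vt[0,0]); n=np.array([-v[1],v[0],0]); R0=R0[abs((R0-m)@n)<.016]
t=(R0-m)@v; print(len(R0),m,v,np.degrees(np.arctan2(v[1],v[0])),t.min(),t.max())
h,e=np.histogram(t,np.arange(-.16,.16,.01)); w=[np.ptp(((R0-m)@n)[(t>=a)&(t<a+.01)])*1000 if k else 0 for a,k in zip(e,h)]
z=[R0[(t>=a)&(t<a+.01),2].max() if k else 0 for a,k in zip(e,h)]
c=[np.median(((R0-m)@n)[(t>=a)&(t<a+.01)])*1000 if k else 0 for a,k in zip(e,h)]
for q in zip(e,h,w,z,c): print(np.round(q,3).tolist())
print("collar center t", np.mean(t[R0[:,2]>.0755]),np.ptp(t[R0[:,2]>.0755]))
E
python3 rod.py
```

```text
[ 0.57568552 -0.30984509  0.38857929] [-6.31854496e-04  9.49455361e-02  9.95481766e-01  9.99992543e-04]
2180 [ 0.53127471 -0.31164696  0.06991789] [ 0.98297038 -0.18312666  0.01529261] -10.553180587788717 -0.0907376772551211 0.0837275961447154
[-0.16, 0.0, 0.0, 0.0, 0.0]
[-0.15, 0.0, 0.0, 0.0, 0.0]
[-0.14, 0.0, 0.0, 0.0, 0.0]
[-0.13, 0.0, 0.0, 0.0, 0.0]
[-0.12, 0.0, 0.0, 0.0, 0.0]
[-0.11, 0.0, 0.0, 0.0, 0.0]
[-0.1, 8.0, 6.322, 0.069, 0.488]
[-0.09, 97.0, 7.35, 0.07, 0.014]
[-0.08, 93.0, 6.605, 0.07, -0.137]
[-0.07, 92.0, 6.716, 0.071, 0.093]
[-0.06, 256.0, 29.226, 0.072, -0.495]
[-0.05, 85.0, 6.787, 0.07, 0.116]
[-0.04, 84.0, 7.665, 0.071, 0.044]
[-0.03, 82.0, 7.747, 0.071, -0.054]
[-0.02, 80.0, 6.901, 0.07, -0.208]
[-0.01, 142.0, 28.431, 0.081, -0.363]
[0.0, 202.0, 28.592, 0.081, 0.437]
[0.01, 131.0, 13.003, 0.073, 0.314]
[0.02, 129.0, 12.207, 0.073, 0.194]
[0.03, 126.0, 12.314, 0.073, 0.075]
[0.04, 124.0, 12.403, 0.073, -0.084]
[0.05, 117.0, 12.623, 0.073, -0.271]
[0.06, 117.0, 13.709, 0.073, -0.33]
[0.07, 156.0, 30.725, 0.073, 0.46]
[0.08, 59.0, 30.78, 0.072, 0.378]
[0.09, 0.0, 0.0, 0.0, 0.0]
[0.1, 0.0, 0.0, 0.0, 0.0]
[0.11, 0.0, 0.0, 0.0, 0.0]
[0.12, 0.0, 0.0, 0.0, 0.0]
[0.13, 0.0, 0.0, 0.0, 0.0]
[0.14, 0.0, 0.0, 0.0, 0.0]
collar center t 0.001548640686209353 0.005890127503440687
```

View pics/w4.png

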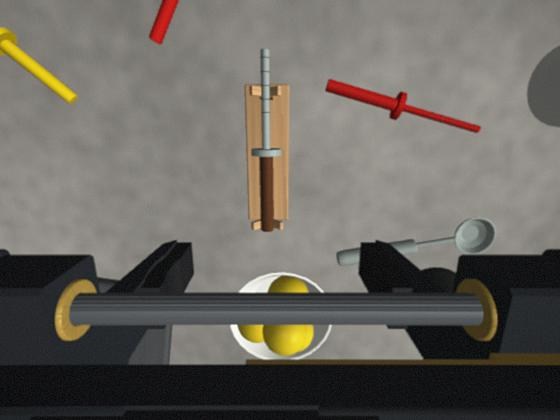

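Emit:
carry_out(
  moves=[
    [-0.011, -0.01, 0.03, -0.3, -1],
    [0, 0, 0.04, 0, -1],
    [0, 0, 0.04, 0, -1],
    [0, 0, 0.035, 0, -1],
    [0, 0, 0.02, 0, -1],
  ],
)

```text
time: 11.08
eef_pos: [0.5833, -0.3217, 0.2206]
tool_rot: [-0.002, 0.092, 0.996, 0.001]
wrist_force: [-0.8, -0.1, 0.6]
opening: 1.003
grip_force: 0.0
```

Emit:
carry_out(
  moves=[
    [0, 0, 0.0115, 0, -0.5],
    [0, 0, 0, 0, -0.5],
    [0, 0, 0, 0, -0.5],
    [0, 0, 0, 0, -0.5],
  ],
  newtons=30,
)

```text
time: 11.42
eef_pos: [0.5854, -0.3238, 0.2148]
tool_rot: [0.002, 0.094, 0.996, -0.0]
wrist_force: [-0.0, 0.2, -0.2]
opening: 0.756
grip_force: 0.0
```

Emit:
carry_out(
  moves=[
    [0, 0.002, 0.0025, 0, 1],
    [0, 0, 0, 0, 1],
    [0, 0, 0, 0, 1],
    [0, 0, 0, 0, 1],
    [0, 0, 0, 0, 1],
  ],
)

```text
time: 11.83
eef_pos: [0.5848, -0.322, 0.2106]
tool_rot: [0.0, 0.094, 0.996, -0.0]
wrist_force: [-1.2, 0.4, -0.1]
opening: 0.396
grip_force: 0.0
```

Emit:
carry_out(
  moves=[
    [0, 0, 0, 0, 1],
    [0, 0, 0, 0, 1],
    [0, 0, 0, 0, 1],
    [0, 0, 0, 0, 1],
    [0, 0, 0, 0, 1],
  ],
)

```text
time: 12.25
eef_pos: [0.5849, -0.3212, 0.2101]
tool_rot: [-0.0, 0.093, 0.996, 0.001]
wrist_force: [0.9, 2.4, 0.4]
opening: 0.14
grip_force: 29.6
```

Emit:
carry_out(
  moves=[
    [0, 0, 0, 0, 1],
    [0, 0, 0, 0, 1],
    [0, 0, 0, 0, 1],
  ],
)

```text
time: 12.5
eef_pos: [0.5849, -0.3212, 0.2101]
tool_rot: [0.0, 0.093, 0.996, 0.001]
wrist_force: [0.1, 2.5, 0.4]
opening: 0.137
grip_force: 29.6
```

```bash
cat > tilt.py <<'E'
from h import *
import sys
def tilt(nm=None):
    P=T("wrist"); s=get_state(); im,d=camera("wrist")
    if nm: save(nm,im)
    Rt=R.from_quat(np.roll(s["tool_rot"],-1)).as_matrix()
    C=(cloud("wrist",d,np.ones(d.shape,bool),P)-s["eef_pos"])@Rt
    print("tcp",s["eef_pos"].round(4),"yaw",np.degrees(np.arctan2(-Rt[1,0],-Rt[0,0])).round(2))
    a=C[(abs(C[:,1])<.02)&(C[:,0]>.02)&(C[:,0]<.16)]; rr=np.hypot(a[:,0],a[:,2]-.147); a=a[(rr<.152)&(a[:,2]>.125)]
    # shaft points: narrow, found by RANSAC line through (0,.147) in x-z
    th=np.arctan2(a[:,2]-.147,a[:,0]); best=max(np.radians(np.arange(-10,80,.5)),key=lambda q:((abs(a[:,2]-.147-.0) >-1)&(abs((a[:,0])*np.sin(q)-(a[:,2]-.147)*np.cos(q)-.005)<.003)).sum())
    m=abs(a[:,0]*np.sin(best)-(a[:,2]-.147)*np.cos(best)-.005)<.005; b=a[m]; b=b[abs(b[:,1]-np.median(b[:,1]))<.007]
    p=np.polyfit(b[:,0],b[:,2],1); L=b[:,0]/np.cos(best); py=np.polyfit(b[:,0],b[:,1],1)
    print("n",len(b),"tilt",np.degrees(np.arctan(p[0])).round(2),"z_t at 0",p[1].round(4),"reach along rod",np.hypot(b[:,0],b[:,2]-.147).max().round(4),"y fit",py.round(4))
if __name__=="__main__": tilt(*sys.argv[1:])
E
python3 tilt.py
```

```text
tcp [ 0.5849 -0.3212  0.2101] yaw -10.73
n 5641 tilt 2.27 z_t at 0 0.1389 reach along rod 0.112 y fit [-0.001  -0.0008]
```

Emit:
carry_out(
  moves=[
    [0, 0, 0, 0, 1],
    [0, 0, 0, 0, 1],
    [0, 0, -0.005, 0, 1],
    [0, 0, -0.005, 0, 1],
    [0, 0, -0.005, 0, 1],
  ],
  newtons=3,
)

```text
time: 12.97
eef_pos: [0.5843, -0.3232, 0.2257]
tool_rot: [-0.0, 0.094, 0.996, -0.001]
wrist_force: [0.6, 0.5, -0.5]
opening: 0.145
grip_force: 3.0
```

Emit:
carry_out(
  moves=[
    [0, 0, -0.005, 0, 1],
    [0, 0, -0.005, 0, 1],
    [0, 0, 0, 0, 1],
    [0, 0, 0, 0, 1],
  ],
)

```text
time: 13.3
eef_pos: [0.5848, -0.3222, 0.2358]
tool_rot: [0.001, 0.094, 0.996, -0.0]
wrist_force: [0.1, 0.7, -1.2]
opening: 0.145
grip_force: 3.0
```

```bash
python3 tilt.py pics/w5.png
```

```text
tcp [ 0.5848 -0.3222  0.2358] yaw -10.77
n 4964 tilt 15.08 z_t at 0 0.1379 reach along rod 0.1237 y fit [ 0.0051 -0.0006]
```

Emit:
carry_out(
  moves=[
    [0.002, 0, -0.008, 0, 1],
    [0.003, 0, -0.008, 0, 1],
    [0.003, 0, -0.008, 0, 1],
    [0.003, 0, -0.007, 0, 1],
    [0.004, 0, -0.007, 0, 1],
  ],
)

```text
time: 13.77
eef_pos: [0.5697, -0.3191, 0.2743]
tool_rot: [0.0, 0.094, 0.996, -0.0]
wrist_force: [0.2, 0.5, -0.7]
opening: 0.143
grip_force: 3.0
```

Emit:
carry_out(
  moves=[
    [0, 0, 0, 0, 1],
    [0, 0, 0, 0, 1],
    [0, 0, 0, 0, 1],
  ],
)

```text
time: 14.02
eef_pos: [0.5699, -0.3191, 0.2732]
tool_rot: [0.0, 0.094, 0.996, 0.0]
wrist_force: [0.6, 0.6, -0.7]
opening: 0.149
grip_force: 3.0
```

```bash
python3 tilt.py pics/w6.png
```

```text
tcp [ 0.5699 -0.3191  0.2732] yaw -10.76
n 2824 tilt 34.86 z_t at 0 0.1358 reach along rod 0.1442 y fit [ 0.0036 -0.0006]
```

View pics/w6.png

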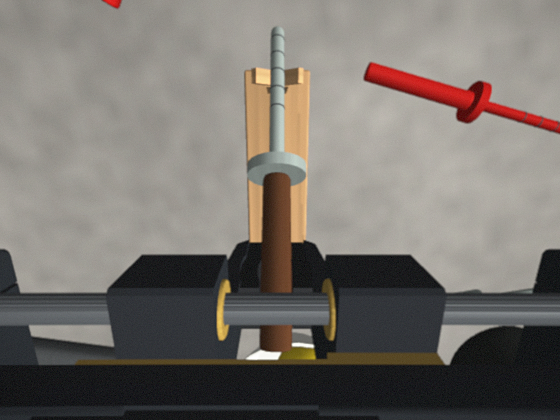

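Emit:
carry_out(
  moves=[
    [0, 0, 0, 0, 1],
    [0, 0, 0, 0, 1],
    [0, 0, -0.01, 0, 1],
    [0, 0, -0.02, 0, 1],
    [0, 0, -0.03, 0, 1],
  ],
  newtons=40,
)

```text
time: 14.48
eef_pos: [0.5691, -0.3187, 0.3318]
tool_rot: [-0.003, 0.094, 0.996, 0.001]
wrist_force: [0.4, 0.1, -1.4]
opening: 0.126
grip_force: 39.5
```

Emit:
carry_out(
  moves=[
    [0, 0, -0.03, 0, 1],
    [0, 0, -0.03, 0, 1],
    [0, 0, -0.02, 2, 1],
    [0, 0, 0, 2, 1],
    [0, 0, 0, 0, 1],
  ],
)

```text
time: 14.9
eef_pos: [0.5703, -0.3191, 0.4156]
tool_rot: [0.002, 0.129, 0.992, -0.001]
wrist_force: [-0.4, -0.1, -1.1]
opening: 0.13
grip_force: 39.5
```

Emit:
carry_out(
  moves=[
    [0, 0, 0, 0, 1],
    [0, 0, 0, 0, 1],
  ],
)

```text
time: 15.07
eef_pos: [0.5696, -0.319, 0.4125]
tool_rot: [-0.001, 0.128, 0.992, 0.0]
wrist_force: [0.6, 0.3, -0.9]
opening: 0.126
grip_force: 39.5
```

```bash
python3 tilt.py pics/w7.png
python3 - <<'E'
from h import *
s=get_state(); Rt=R.from_quat(np.roll(s["tool_rot"],-1)).as_matrix()
for n in("side","top","wrist"):
    P=T(n); im,d=camera(n); C=(cloud(n,d,np.ones(d.shape,bool),P)-s["eef_pos"])@Rt
    q=C[(abs(C[:,1])<.02)&(C[:,0]>.03)&(C[:,0]<.2)&(C[:,2]>.14)&(C[:,2]<.30)]
    if n!="wrist":
        m=q.mean(0);u,sv,vt=np.linalg.svd(q-m,full_matrices=False); v=vt[0]*np.sign(vt[0,0]); print(n,len(q),"tilt",np.degrees(np.arctan2(v[2],v[0])),"y",m[1])
    else: q=q[(q[:,2]<.25)]
    i=np.argsort(q[:,0])[-12:]; print(n,"tip-ish",q[i].mean(0).round(4),"coll",np.round(np.median(q[(q[:,0]<.05)],0),4))
    if n!="wrist":
        for a in np.arange(.03,.14,.01):
            k=q[(q[:,0]>=a)&(q[:,0]<a+.01)]
            if len(k): print(round(a,3),len(k),np.median(k,0).round(4),np.ptp(k[:,2]).round(4))
E
```

```text
tcp [ 0.5696 -0.319   0.4125] yaw -14.7
n 3606 tilt 31.43 z_t at 0 0.1358 reach along rod 0.1447 y fit [ 0.0026 -0.0007]
side 220 tilt 31.84968645143936 y -0.0037191939823248187
side tip-ish [ 0.1263 -0.0024  0.2104] coll [ 0.0412 -0.0057  0.1609]
0.03 28 [ 0.0357 -0.0051  0.1562] 0.028
0.04 40 [ 0.0453 -0.0062  0.1628] 0.0209
0.05 37 [ 0.0549 -0.0049  0.1598] 0.0231
0.06 17 [ 0.0653 -0.002   0.1749] 0.0082
0.07 17 [ 0.0749 -0.0025  0.1803] 0.011
0.08 17 [ 0.0849 -0.0031  0.1872] 0.0095
0.09 15 [ 0.0957 -0.0026  0.193 ] 0.0113
0.1 15 [ 0.105  -0.0027  0.198 ] 0.0118
0.11 17 [ 0.115  -0.0028  0.2033] 0.0109
0.12 17 [ 0.1246 -0.0026  0.2094] 0.0079
top 234 tilt 32.64531639127336 y -0.0004237380862472732
top tip-ish [ 0.1243 -0.0003  0.2106] coll [0.041  0.     0.1601]
0.03 34 [0.0357 0.0003 0.1567] 0.0289
0.04 43 [ 0.0444 -0.0002  0.1624] 0.0176
0.05 45 [ 0.0541 -0.0003  0.1592] 0.0262
0.06 17 [ 0.066  -0.0009  0.1763] 0.0087
0.07 16 [ 0.0753 -0.0007  0.1825] 0.0089
0.08 17 [ 0.0857 -0.0006  0.1882] 0.0094
0.09 15 [ 0.0951 -0.0006  0.1943] 0.008
0.1 18 [1.050e-01 1.000e-04 1.999e-01] 0.0087
0.11 16 [ 0.1153 -0.0011  0.2052] 0.0116
0.12 13 [1.241e-01 1.000e-04 2.107e-01] 0.0109
wrist tip-ish [ 1.280e-01 -1.000e-04  2.131e-01] coll [ 0.0417 -0.0006  0.1604]
```

Emit:
carry_out(
  moves=[
    [-0.0076, 0.0374, 0, 0, 1],
    [-0.0076, 0.0374, 0, 0, 1],
    [-0.0076, 0.0374, 0, 0, 1],
    [-0.0076, 0.0374, 0, 0, 1],
    [-0.0076, 0.0374, 0, 0, 1],
  ],
)

```text
time: 15.68
eef_pos: [0.6549, -0.1463, 0.4128]
tool_rot: [-0.0, 0.128, 0.992, 0.0]
wrist_force: [0.5, -0.2, -0.7]
opening: 0.127
grip_force: 39.5
```

Emit:
carry_out(
  moves=[
    [-0.0076, 0.0374, 0, 0, 1],
    [-0.0076, 0.0374, 0, 0, 1],
    [-0.0076, 0.0374, 0, 0, 1],
    [-0.0076, 0.0374, 0, 0, 1],
    [0, 0, 0.015, 0, 1],
  ],
)

```text
time: 16.1
eef_pos: [0.7244, 0.0005, 0.4004]
tool_rot: [0.003, 0.123, 0.992, 0.006]
wrist_force: [0.3, 2.4, -0.3]
opening: 0.125
grip_force: 39.5
```

Emit:
carry_out(
  moves=[
    [0, 0, 0.014, 0, 1],
    [0, 0, 0, 0, 1],
    [0, 0, 0, 0, 1],
    [0, 0, 0, 0, 1],
  ],
)

```text
time: 16.43
eef_pos: [0.722, -0.0118, 0.3847]
tool_rot: [0.0, 0.129, 0.992, -0.0]
wrist_force: [-0.6, 0.9, -0.8]
opening: 0.128
grip_force: 39.5
```

```bash
python3 tilt.py pics/w8.png
python3 - <<'E'
from h import *
im,d=camera("side"); u=(np.array([.792,-.209,.574])); M=np.array([.5676,.0277,.1451])
q=proj("side",np.array([M+s*u for s in np.arange(-.02,.11,.02)])); print(q.round(1))
x,y=q[0].astype(int); cr=im[y-60:y+45,x-55:x+85]; cr=cv2.resize(cr,None,fx=5.5,fy=5.5,interpolation=cv2.INTER_CUBIC)
for p in q: cv2.circle(cr,tuple(int(k) for k in (p-[x-55,y-60]+.5)*5.5),2,(255,0,0),-1)
save("pics/s8.png",cr); print(cr.shape)
P=T("wrist"); im,d=camera("wrist"); C=cloud("wrist",d,np.ones(d.shape,bool),P)
D=C[(np.hypot(C[:,0]-.528,C[:,1]-.038)<.065)&(abs(C[:,2]-.125)<.006)]; print(len(D),D[:,2].mean(),cv2.minEnclosingCircle(cv2.convexHull((D[:,:2]*1000).astype(np.float32))))
B=C[(C[:,2]>.154)&(C[:,2]<.166)&(np.hypot(C[:,0]-.504,C[:,1]-.0447)<.03)]; print("bar",len(B),cv2.minAreaRect((B[:,:2]*1000).astype(np.float32)))
E
```

```text
tcp [ 0.722  -0.0118  0.3847] yaw -14.82
n 3575 tilt 31.53 z_t at 0 0.1358 reach along rod 0.1449 y fit [ 0.0035 -0.0007]
[[257.2 178.9]
 [262.3 175.4]
 [267.4 171.8]
 [272.6 168.3]
 [277.7 164.7]
 [283.  161.1]
 [288.2 157.4]]
(578, 770, 3)
944 0.12463085578336286 ((574.9903564453125, 24.977724075317383), 29.888334274291992)
bar 0 ((0.0, 0.0), (0.0, 0.0), 0.0)
```

View pics/s8.png

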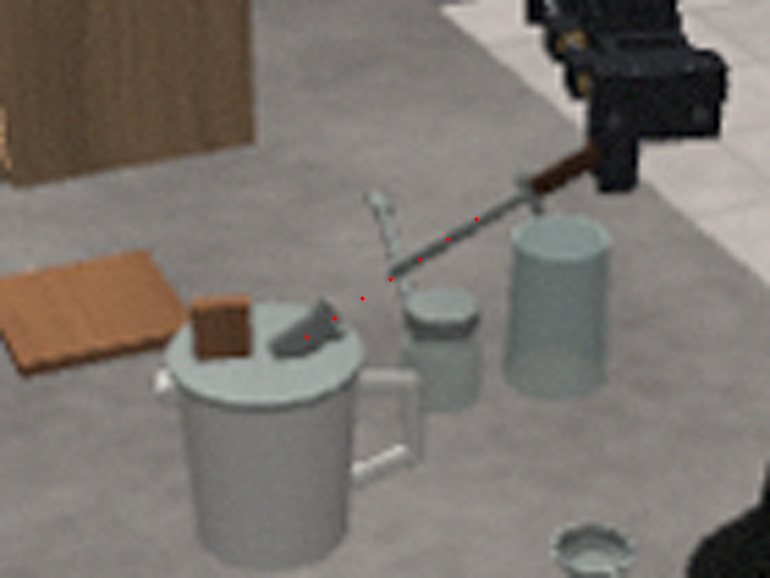

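Emit:
carry_out(
  moves=[
    [0, 0, 0.002, 0, 1],
    [0.0082, 0, 0.0057, 0, 1],
    [0.0123, 0, 0.0086, 0, 1],
    [0.0082, 0, 0.0057, 0, 1],
    [0.0041, 0, 0.0029, 0, 1],
  ],
  newtons=18,
)

```text
time: 17.0
eef_pos: [0.6891, -0.0025, 0.3589]
tool_rot: [-0.001, 0.128, 0.992, 0.0]
wrist_force: [0.3, 0.3, -1.0]
opening: 0.125
grip_force: 17.9
```

Emit:
carry_out(
  moves=[
    [0.0041, 0, 0.0029, 0, 1],
    [0.0041, 0, 0.0029, 0, 1],
    [0.0041, 0, 0.0029, 0, 1],
    [0, 0, 0, 0, 1],
  ],
)

```text
time: 17.33
eef_pos: [0.6776, 0.0006, 0.3502]
tool_rot: [-0.001, 0.128, 0.992, -0.0]
wrist_force: [-0.6, 0.8, -1.1]
opening: 0.138
grip_force: 17.8
```

```bash
cat > sv.py <<'E'
from h import *
import sys
im,d=camera("side"); u=(np.array([.792,-.209,.574])); M=np.array([.5676,.0277,.1451])
x,y=proj("side",M)[0].astype(int); cr=cv2.resize(im[y-35:y+25,x-35:x+45],None,fx=7,fy=7,interpolation=cv2.INTER_CUBIC)
a=proj("side",np.array([M+.1*u,M+.02*u])); 
i2,_=camera("top"); x,y=proj("top",M)[0].astype(int); c2=cv2.resize(i2[y-45:y+15,x-30:x+30],None,fx=4,fy=7,interpolation=cv2.INTER_CUBIC)
save(sys.argv[1],np.hstack([cr,c2]))
E
python3 tilt.py; python3 sv.py pics/s9.png
```

```text
tcp [6.776e-01 6.000e-04 3.502e-01] yaw -14.74
n 3619 tilt 31.37 z_t at 0 0.1361 reach along rod 0.1497 y fit [ 0.0101 -0.0011]
```

View pics/s9.png

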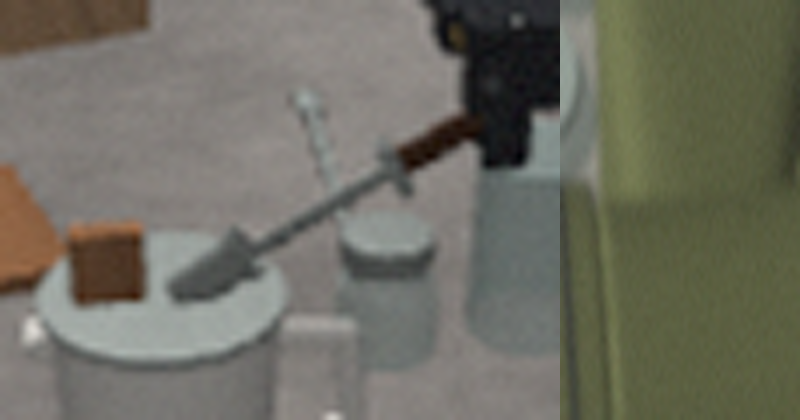

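Emit:
carry_out(
  moves=[
    [0.0067, 0, 0.0031, 0, 1],
    [0.0067, 0, 0.0031, 0, 1],
    [0.0067, 0, 0.0031, 0, 1],
    [0.0067, 0, 0.0031, 0, 1],
    [0, 0, 0, 0, 1],
  ],
  newtons=12,
)

```text
time: 17.9
eef_pos: [0.6508, 0.0079, 0.3374]
tool_rot: [-0.001, 0.128, 0.992, -0.0]
wrist_force: [0.3, 0.1, -0.5]
opening: 0.139
grip_force: 12.0
```

Emit:
carry_out(
  moves=[
    [0.0067, 0, 0.0031, 0, 1],
    [0.0067, 0, 0.0031, 0, 1],
    [0, 0, 0, 0, 1],
    [0, 0, 0, 0, 1],
  ],
)

```text
time: 18.23
eef_pos: [0.639, 0.0109, 0.3319]
tool_rot: [-0.0, 0.128, 0.992, -0.0]
wrist_force: [-0.6, -0.8, -0.8]
opening: 0.138
grip_force: 12.0
```

```bash
python3 tilt.py; python3 -c "
from h import *
s=get_state(); print(s['wrist_force'],s['torque'])"
```

```text
tcp [0.639  0.0109 0.3319] yaw -14.73
n 4421 tilt 29.66 z_t at 0 0.138 reach along rod 0.1461 y fit [ 0.0035 -0.0008]
[ 0.57659206  0.6525781  -0.74065435] [-0.01071543 -0.03352255 -0.00932236]
```

Emit:
carry_out(
  moves=[
    [0.0067, 0, 0.0031, 0, 1],
    [0.0067, 0, 0.0031, 0, 1],
    [0.0034, 0, 0.0018, 0, 1],
    [0, 0, 0, 0, 1],
    [0, 0, 0, 0, 1],
  ],
)

```text
time: 18.7
eef_pos: [0.6228, 0.0151, 0.3239]
tool_rot: [-0.0, 0.128, 0.992, -0.0]
wrist_force: [0.2, -0.4, -1.6]
opening: 0.139
grip_force: 12.0
```

```bash
python3 tilt.py; python3 sv.py pics/s10.png; python3 -c "
from h import *
s=get_state(); print(s['wrist_force'],s['torque'])"
```

```text
tcp [0.6228 0.0151 0.3239] yaw -14.74
n 4075 tilt 30.44 z_t at 0 0.1371 reach along rod 0.1296 y fit [ 0.0058 -0.0009]
[-0.06840086  0.54492819 -0.46065863] [-0.02928367 -0.01917974  0.02724743]
```

View pics/s10.png

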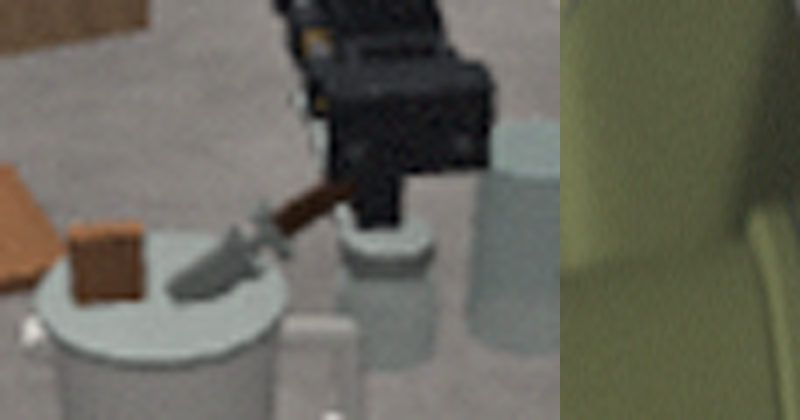

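Emit:
carry_out(
  moves=[
    [0.0033, 0, 0.0018, 0, 1],
    [0.0033, 0, 0.002, 0, 1],
    [0.0033, 0, 0.002, 0, 1],
    [0, 0, 0, 0, 1],
  ],
  newtons=20,
)

```text
time: 19.18
eef_pos: [0.6144, 0.0174, 0.319]
tool_rot: [0.002, 0.129, 0.992, 0.0]
wrist_force: [3.4, -0.8, 1.5]
opening: 0.137
grip_force: 19.9
```

Emit:
carry_out(
  moves=[
    [0.002, 0, 0.0014, 0, 1],
    [0.002, 0, 0.0014, 0, 1],
    [0, 0, 0, 0, 1],
  ],
)

```text
time: 19.43
eef_pos: [0.6132, 0.0176, 0.3184]
tool_rot: [0.006, 0.129, 0.992, 0.001]
wrist_force: [8.8, -3.0, 9.9]
opening: 0.133
grip_force: 19.5
```

```bash
cat > st.py <<'E'
from h import *
s=get_state(); Rt=R.from_quat(np.roll(s["tool_rot"],-1)).as_matrix(); print(s["time"],s["eef_pos"].round(4),(s["wrist_force"]@Rt).round(2),(s["torque"]@Rt).round(3),s["opening"])
E
python3 st.py; python3 tilt.py
```

```text
19.4333 [0.6132 0.0176 0.3184] [-9.43 -0.65 -9.75] [ 0.283 -1.635 -0.011] 0.13255714780342187
tcp [0.6132 0.0176 0.3184] yaw -14.84
n 3876 tilt 28.48 z_t at 0 0.1373 reach along rod 0.1257 y fit [ 0.0042 -0.0013]
```

Emit:
carry_out(
  moves=[
    [0, 0, -0.0015, 0, 1],
    [0, 0, -0.0015, 0, 1],
    [0.001, 0, -0.001, 0, 1],
    [0.001, 0, 0, 0, 1],
    [0, 0, 0, 0, 1],
  ],
  newtons=10,
)

```text
time: 19.9
eef_pos: [0.6103, 0.0187, 0.3211]
tool_rot: [0.004, 0.129, 0.992, 0.001]
wrist_force: [7.6, -2.3, 3.1]
opening: 0.135
grip_force: 9.6
```

```bash
python3 st.py
cat > gap.py <<'E'
from h import *
s=get_state(); u=np.array([.792,-.209,.574]); M=np.array([.5676,.0277,.1451]); w=np.array([-.555,.146,.819]) # w: up normal in the tube's vertical plane
y=np.cross(w,u); 
for n in("wrist","side"):
    P=T(n); im,d=camera(n); C=(cloud(n,d,np.ones(d.shape,bool),P)-M); L=np.c_[C@u,C@y,C@w]
    k=L[(abs(L[:,1])<.016)&(L[:,0]>-.03)&(L[:,0]<.06)&(L[:,2]>0.001)&(L[:,2]<.03)]
    print(n,[(round(a*1000),int(((k[:,0]>=a)&(k[:,0]<a+.003)).sum()),round(float(np.percentile(k[(k[:,0]>=a)&(k[:,0]<a+.003),2],90))*1000,1)) for a in np.arange(-.021,.045,.003) if ((k[:,0]>=a)&(k[:,0]<a+.003)).sum()>0])
E
python3 gap.py
```

```text
19.9 [0.6103 0.0187 0.3211] [-7.94 -0.25 -3.02] [-0.142 -1.558  0.036] 0.13547017446753146
wrist [(-21, 204, 11.5), (-18, 202, 11.7), (-15, 207, 11.7), (-12, 167, 12.1), (-9, 183, 13.2), (-6, 201, 13.9), (-3, 167, 16.6), (0, 323, 16.8), (3, 827, 16.1), (6, 136, 8.7), (9, 158, 8.9), (12, 155, 9.0), (15, 163, 9.1), (18, 170, 9.2), (21, 164, 9.1), (24, 172, 9.4), (27, 171, 9.2), (30, 179, 9.2), (33, 189, 9.3), (36, 189, 9.3), (39, 194, 9.6), (42, 271, 9.5)]
side [(-21, 4, 13.5), (-18, 7, 13.2), (-15, 6, 12.9), (-12, 4, 13.3), (-9, 4, 13.7), (-6, 6, 17.9), (-3, 5, 16.2), (0, 8, 19.0), (3, 9, 17.8), (6, 5, 11.2), (9, 3, 9.8), (12, 5, 9.9), (15, 2, 9.2), (18, 4, 13.0), (21, 5, 11.5), (24, 5, 10.7), (27, 3, 9.9), (30, 5, 9.4), (33, 3, 10.4), (36, 2, 11.1), (39, 4, 8.4), (42, 2, 6.3)]
```

Emit:
carry_out(
  moves=[
    [0, 0, 0, 0, 1],
    [0.0012, 0, 0.001, 0, 1],
    [0, 0, 0, 0, 1],
    [0, 0, 0, 0, 1],
    [0, 0, 0, 0, 1],
  ],
  newtons=25,
)

```text
time: 20.42
eef_pos: [0.61, 0.0186, 0.3206]
tool_rot: [0.006, 0.129, 0.992, 0.001]
wrist_force: [9.2, -2.5, 3.9]
opening: 0.133
grip_force: 24.9
```

Emit:
carry_out(
  moves=[
    [0, 0, 0, 0, 1],
    [0, 0, 0, 0, 1],
    [0, 0, 0, 0, 1],
    [0, 0, 0, 0, 1],
    [0, 0, 0, 0, 1],
  ],
)

```text
time: 20.83
eef_pos: [0.61, 0.0186, 0.3205]
tool_rot: [0.006, 0.129, 0.992, 0.001]
wrist_force: [9.3, -2.4, 3.4]
opening: 0.13
grip_force: 24.9
```

Emit:
carry_out(
  moves=[
    [0, 0, 0, 0, 1],
    [0, 0, 0, 0, 1],
    [0, 0, 0, 0, 1],
    [0, 0, 0, 0, 1],
    [0, 0, 0, 0, 1],
  ],
)

```text
time: 21.25
eef_pos: [0.61, 0.0185, 0.3206]
tool_rot: [0.006, 0.129, 0.992, 0.001]
wrist_force: [9.0, -2.4, 4.7]
opening: 0.133
grip_force: 24.9
```

```bash
python3 st.py; python3 gap.py | head -1
```

```text
21.25 [0.61   0.0185 0.3206] [-9.4   0.01 -4.58] [-0.018 -1.935  0.041] 0.13340143802071217
wrist [(-21, 197, 11.6), (-18, 211, 11.7), (-15, 200, 11.6), (-12, 171, 12.0), (-9, 184, 13.1), (-6, 199, 14.2), (-3, 173, 16.3), (0, 327, 16.8), (3, 821, 16.2), (6, 138, 8.7), (9, 163, 8.9), (12, 163, 8.9), (15, 158, 8.9), (18, 173, 8.9), (21, 169, 9.0), (24, 183, 9.0), (27, 178, 9.0), (30, 179, 8.9), (33, 184, 9.0), (36, 189, 9.0), (39, 192, 8.9), (42, 255, 8.8)]
```

Emit:
carry_out(
  moves=[
    [-0.0041, 0, -0.0029, 0, 1],
    [-0.0041, 0, -0.0029, 0, 1],
    [-0.0066, 0, -0.0046, 0, 1],
    [-0.0066, 0, -0.0046, 0, 1],
    [0, 0, 0, 0, 1],
  ],
)

```text
time: 21.77
eef_pos: [0.6285, 0.0135, 0.3341]
tool_rot: [0.001, 0.129, 0.992, 0.0]
wrist_force: [0.8, 0.2, -1.8]
opening: 0.133
grip_force: 24.8
```

```bash
python3 st.py; python3 gap.py | head -1
```

```text
21.7667 [0.6285 0.0135 0.3341] [-0.74  0.36  1.79] [-0.037 -0.06   0.042] 0.13285046636873157
wrist [(-21, 170, 11.6), (-18, 182, 11.4), (-15, 181, 11.6), (-12, 125, 12.0), (-9, 141, 12.9), (-6, 205, 13.6), (-3, 488, 14.0), (0, 78, 7.1), (3, 74, 6.8), (6, 71, 6.9), (9, 76, 7.0), (12, 66, 7.2), (18, 5, 16.7), (21, 305, 17.8), (24, 507, 17.7), (27, 550, 15.2), (30, 156, 10.0), (33, 163, 9.9), (36, 157, 10.0), (39, 163, 10.0), (42, 172, 10.0)]
```

Free and parallel. Draw right out.

Emit:
carry_out(
  moves=[
    [-0.0123, 0, -0.0086, 0, 1],
    [-0.0164, 0, -0.0115, 0, 1],
    [-0.0164, 0, -0.0115, 0, 1],
    [-0.0164, 0, -0.0115, 0, 1],
    [-0.0123, 0, -0.0086, 0, 1],
  ],
)

```text
time: 22.28
eef_pos: [0.6993, -0.0052, 0.3857]
tool_rot: [0.0, 0.129, 0.992, 0.0]
wrist_force: [0.7, -0.0, -1.6]
opening: 0.134
grip_force: 24.8
```

Emit:
carry_out(
  moves=[
    [-0.0082, 0, -0.0057, 0, 1],
    [0, 0, -0.02, 0, 1],
    [0, 0, -0.02, 0, 1],
    [0, 0, 0, 0, 1],
    [0, 0, 0, 0, 1],
  ],
)

```text
time: 22.7
eef_pos: [0.7064, -0.0067, 0.4312]
tool_rot: [0.001, 0.128, 0.992, 0.0]
wrist_force: [0.1, -0.1, -1.4]
opening: 0.133
grip_force: 24.8
```

```bash
python3 tilt.py; sed -i 's/^P=T.*$/P=T("wrist"); s=get_state(); im,d=camera("wrist")/' lid.py; python3 lid.py 2>/dev/null
```

```text
tcp [ 0.7064 -0.0067  0.4312] yaw -14.74
n 2837 tilt 35.99 z_t at 0 0.1351 reach along rod 0.1443 y fit [-0.008  -0.0012]
wrist disc 3865 slope deg [-0.3479682   0.10375688] z 0.12537657152096077 ((543.8198852539062, 33.96055221557617), 53.43275451660156)
bar 0 [nan nan nan] ((0.0, 0.0), (0.0, 0.0), 0.0)
```

Emit:
carry_out(
  moves=[
    [0.0058, -0.0374, 0, 0, 1],
    [0.0058, -0.0374, 0, 0, 1],
    [0.0058, -0.0374, 0, 0, 1],
    [0.0058, -0.0374, 0, 0, 1],
    [0.0058, -0.0374, 0, 0, 1],
  ],
)

```text
time: 23.27
eef_pos: [0.6295, -0.1818, 0.4294]
tool_rot: [-0.001, 0.128, 0.992, 0.0]
wrist_force: [0.1, 0.1, -1.7]
opening: 0.133
grip_force: 24.8
```

Emit:
carry_out(
  moves=[
    [0.0058, -0.0374, 0, 0, 1],
    [0.0058, -0.0374, 0, 0, 1],
    [0.0058, -0.0374, 0, 0, 1],
    [0.0058, -0.0374, 0, 0, 1],
    [0, 0, 0, -4, 1],
  ],
)

```text
time: 23.68
eef_pos: [0.5649, -0.3292, 0.4289]
tool_rot: [-0.003, 0.1, 0.995, -0.004]
wrist_force: [-0.8, -2.7, -1.7]
opening: 0.132
grip_force: 24.8
```

Emit:
carry_out(
  moves=[
    [0, 0, 0.03, 0, 1],
    [0, 0, 0.03, 0, 1],
    [0, 0, 0.03, 0, 1],
    [0, 0, 0.03, 0, 1],
    [0, 0, 0, 0, 1],
  ],
)

```text
time: 24.1
eef_pos: [0.5674, -0.3181, 0.3037]
tool_rot: [-0.007, 0.093, 0.996, 0.002]
wrist_force: [-0.4, 1.0, -1.7]
opening: 0.132
grip_force: 24.8
```

Emit:
carry_out(
  moves=[
    [0, 0, 0, 0, 1],
    [0, 0, 0, 0, 1],
  ],
)

```text
time: 24.27
eef_pos: [0.5709, -0.3192, 0.3118]
tool_rot: [0.001, 0.094, 0.996, -0.0]
wrist_force: [-0.0, -0.1, -1.0]
opening: 0.132
grip_force: 24.8
```

```bash
python3 tilt.py; python3 st.py
```

```text
tcp [ 0.5709 -0.3192  0.3118] yaw -10.75
n 2861 tilt 36.26 z_t at 0 0.135 reach along rod 0.1446 y fit [-0.0051 -0.0009]
24.3167 [ 0.5711 -0.3193  0.3126] [-0.34  0.87  0.67] [ 0.023 -0.072 -0.06 ] 0.13052811017104032
```

Emit:
carry_out(
  moves=[
    [0, 0, 0.015, 0, 1],
    [0, 0, 0.013, 0, 1],
    [0, 0, 0.004, 0, 1],
    [0, 0, 0, 0, 1],
    [0, 0, 0, 0, 1],
  ],
)

```text
time: 24.73
eef_pos: [0.5705, -0.3192, 0.2792]
tool_rot: [0.0, 0.094, 0.996, -0.0]
wrist_force: [-0.0, 0.2, -0.8]
opening: 0.132
grip_force: 24.8
```

Emit:
carry_out(
  moves=[
    [0, 0, 0, 0, 1],
    [0, 0, 0, 0, 1],
    [0, 0, 0.003, 0, 1],
    [-0.001, 0, 0.003, 0, 1],
    [-0.002, 0, 0.004, 0, 1],
  ],
  newtons=6,
)

```text
time: 25.15
eef_pos: [0.5734, -0.3198, 0.2688]
tool_rot: [0.0, 0.094, 0.996, -0.0]
wrist_force: [0.4, 0.5, -0.9]
opening: 0.139
grip_force: 5.9
```

```bash
python3 tilt.py; python3 st.py
```

```text
tcp [ 0.5734 -0.3198  0.2688] yaw -10.77
n 3218 tilt 32.22 z_t at 0 0.1359 reach along rod 0.1448 y fit [ 0.0021 -0.0006]
25.2 [ 0.5736 -0.3196  0.2678] [-0.51 -0.38  0.83] [-0.058 -0.077  0.002] 0.14660333344369686
```

Emit:
carry_out(
  moves=[
    [-0.003, 0, 0.008, 0, 1],
    [-0.003, 0, 0.008, 0, 1],
    [-0.002, 0, 0.008, 0, 1],
    [-0.002, 0, 0.008, 0, 1],
    [-0.0015, 0, 0.008, 0, 1],
  ],
)

```text
time: 25.62
eef_pos: [0.5848, -0.3219, 0.2276]
tool_rot: [-0.0, 0.094, 0.996, 0.0]
wrist_force: [0.4, 0.6, -0.1]
opening: 0.142
grip_force: 5.9
```

Emit:
carry_out(
  moves=[
    [0, 0, 0.006, 0, 1],
    [0, 0, 0.004, 0, 1],
    [0, 0, 0, 0, 1],
    [0, 0, 0, 0, 1],
  ],
)

```text
time: 25.95
eef_pos: [0.5842, -0.3219, 0.2185]
tool_rot: [-0.001, 0.094, 0.996, 0.0]
wrist_force: [-0.9, 0.8, -1.1]
opening: 0.136
grip_force: 6.0
```

```bash
python3 tilt.py; python3 st.py; sed -i 's/s=get_state(); im/s=get_state(); im/' rod.py; python3 rod.py | head -2
```

```text
tcp [ 0.5842 -0.3219  0.2185] yaw -10.76
n 5613 tilt 7.33 z_t at 0 0.1376 reach along rod 0.1147 y fit [ 0.0022 -0.0007]
26.0 [ 0.5843 -0.3219  0.2188] [-0.23  0.22 -0.27] [-0.038  0.01  -0.019] 0.1384053647877233
[ 0.5843373  -0.32190388  0.21882253] [-3.38501339e-04  9.38269333e-02  9.95588464e-01  4.54171118e-05]
10371 [ 0.53444692 -0.31289788  0.07512945] [ 0.9760502  -0.19245948  0.1014167 ] -11.154596356021099 -0.06405748112918679 0.0800970849006681
```

Emit:
carry_out(
  moves=[
    [0, 0, 0.004, 0, 1],
    [0, 0, 0.003, 0, 1],
    [0, 0, 0.002, 0, 1],
    [0, 0, 0, 0, 1],
    [0, 0, 0, 0, 1],
  ],
)

```text
time: 26.47
eef_pos: [0.5847, -0.3218, 0.2097]
tool_rot: [0.0, 0.094, 0.996, 0.0]
wrist_force: [0.6, 0.2, -0.4]
opening: 0.137
grip_force: 6.0
```

```bash
python3 tilt.py; python3 st.py
```

```text
tcp [ 0.5847 -0.3218  0.2097] yaw -10.76
n 5643 tilt 2.86 z_t at 0 0.1374 reach along rod 0.112 y fit [ 0.0036 -0.0006]
26.5167 [ 0.5847 -0.3219  0.2098] [-0.75  0.21 -0.1 ] [-0.027 -0.044  0.017] 0.1390442206813787
```

Emit:
carry_out(
  moves=[
    [0, 0, 0.001, 0, 1],
    [0, 0, 0.001, 0, 1],
    [0, 0, 0, 0, 1],
    [0, 0, 0, 0, 1],
  ],
)

```text
time: 26.85
eef_pos: [0.5848, -0.3215, 0.2082]
tool_rot: [0.0, 0.094, 0.996, 0.0]
wrist_force: [-0.5, 1.8, 5.2]
opening: 0.136
grip_force: 5.5
```

Emit:
carry_out(
  moves=[
    [0, 0, 0, 0, 1],
    [0, 0, 0, 0, 1],
    [0, 0, 0, 0, 1],
    [0, 0, 0, 0, 1],
  ],
  newtons=35,
)

```text
time: 27.18
eef_pos: [0.5848, -0.3215, 0.2082]
tool_rot: [0.0, 0.094, 0.996, 0.0]
wrist_force: [-0.9, 2.2, 5.8]
opening: 0.128
grip_force: 34.1
```

```bash
python3 tilt.py; python3 st.py
```

```text
tcp [ 0.5848 -0.3215  0.2082] yaw -10.74
n 5426 tilt 2.28 z_t at 0 0.137 reach along rod 0.1117 y fit [ 0.0033 -0.0009]
27.2333 [ 0.5848 -0.3215  0.2082] [ 0.94  2.1  -5.38] [-0.382  0.258 -0.024] 0.12811768268564858
```

Emit:
carry_out(
  moves=[
    [0, 0, -0.005, 0, 1],
    [0, 0, -0.015, 0, 1],
    [0, 0, -0.03, 0, 1],
    [0, 0, -0.03, 0, 1],
    [0, 0, -0.02, 0, 1],
  ],
)

```text
time: 27.65
eef_pos: [0.5849, -0.3225, 0.3112]
tool_rot: [0.001, 0.094, 0.996, -0.001]
wrist_force: [0.2, -1.1, -0.7]
opening: 0.128
grip_force: 34.6
```

Emit:
carry_out(
  moves=[
    [0, 0, -0.04, 0, 1],
    [0, 0, -0.04, 0, 1],
    [0, 0, 0, 0, 1],
    [0, 0, 0, 0, 1],
    [0, 0, 0, 0, 1],
  ],
)

```text
time: 28.07
eef_pos: [0.584, -0.3221, 0.3879]
tool_rot: [-0.0, 0.094, 0.996, -0.0]
wrist_force: [0.1, 0.8, -2.0]
opening: 0.129
grip_force: 34.6
```

```bash
cat > lev.py <<'E'
from h import *
s=get_state(); Rt=R.from_quat(np.roll(s["tool_rot"],-1)).as_matrix(); print(s["eef_pos"].round(4),s["tool_rot"].round(4))
for n in("side","top","wrist"):
    P=T(n); im,d=camera(n); C=(cloud(n,d,np.ones(d.shape,bool),P)-s["eef_pos"])@Rt
    q=C[(abs(C[:,1])<.009)&(C[:,0]>.06)&(C[:,0]<.2)&(C[:,2]>.12)&(C[:,2]<.17)]
    if len(q)<20: print(n,"few"); continue
    for _ in range(3):
        p=np.polyfit(q[:,0],q[:,2],1); r=q[:,2]-np.polyval(p,q[:,0]); k=abs(r)<.005; py=np.polyfit(q[:,0],q[:,1],1); q=q[k]
    tip=s["eef_pos"]+Rt@[q[:,0].max(),np.polyval(py,q[:,0].max()),np.polyval(p,.14)]
    print(n,len(q),"tilt",np.degrees(np.arctan(p[0])).round(2),"z_t(.1)",np.polyval(p,.1).round(4),"maxx",q[:,0].max().round(4),"y",py.round(4),"tip",tip.round(4))
E
python3 lev.py; python3 tilt.py
```

```text
[ 0.584  -0.3221  0.3879] [-4.000e-04  9.390e-02  9.956e-01 -2.000e-04]
side 130 tilt 1.34 z_t(.1) 0.1411 maxx 0.1476 y [ 0.0078 -0.0032] tip [ 0.4384 -0.2966  0.2459]
top 137 tilt 1.03 z_t(.1) 0.1422 maxx 0.146 y [ 0.0002 -0.0006] tip [ 0.4403 -0.2955  0.245 ]
wrist 3060 tilt 0.68 z_t(.1) 0.1431 maxx 0.112 y [ 0.0052 -0.0009] tip [ 0.4738 -0.3015  0.2443]
tcp [ 0.5839 -0.3218  0.3861] yaw -10.75
n 5206 tilt 2.85 z_t at 0 0.1371 reach along rod 0.1115 y fit [ 0.0023 -0.0009]
```

Run:
```python
from h import *
for n in("top","side"):
    im,d=camera(n); C=cloud(n,d,np.ones(d.shape,bool)); k=C[(C[:,2]>.15)&(C[:,0]>.3)&(C[:,0]<1)&(C[:,1]>.3)&(C[:,1]<1)]
    for a in np.arange(.3,.9,.1):
        q=k[(k[:,0]>=a)&(k[:,0]<a+.1)]; print(n,round(a,1),len(q),np.percentile(q[:,1],1).round(3) if len(q) else None, q[:,2].max().round(3) if len(q) else None)
```

```text
top 0.3 0 None None
top 0.4 632 0.551 0.278
top 0.5 1646 0.546 0.303
top 0.6 1836 0.546 0.304
top 0.7 186 0.546 0.301
top 0.8 0 None None
top 0.9 0 None None
side 0.3 445 0.695 0.287
side 0.4 965 0.55 0.287
side 0.5 1352 0.543 0.305
side 0.6 1166 0.542 0.305
side 0.7 110 0.541 0.305
side 0.8 0 None None
side 0.9 0 None None
```

Emit:
carry_out(
  moves=[
    [0.0035, 0.03, 0, 0, 1],
    [0.0035, 0.0367, 0, 0, 1],
    [0.0035, 0.0367, 0, 0, 1],
    [0.0035, 0.0367, 0, 0, 1],
    [0.0035, 0.0367, 0, 0, 1],
  ],
)

```text
time: 28.78
eef_pos: [0.6003, -0.1434, 0.3873]
tool_rot: [-0.0, 0.094, 0.996, 0.0]
wrist_force: [1.1, 0.0, -1.6]
opening: 0.13
grip_force: 34.6
```

Emit:
carry_out(
  moves=[
    [0.0035, 0.0367, 0, 0, 1],
    [0.0035, 0.0367, 0, 0, 1],
    [0.0035, 0.0367, 0, 0, 1],
    [0.0035, 0.0367, 0, 0, 1],
    [0.0035, 0.0367, 0, 0, 1],
  ],
)

```text
time: 29.2
eef_pos: [0.6173, 0.0404, 0.3873]
tool_rot: [-0.0, 0.094, 0.996, -0.0]
wrist_force: [0.1, -0.0, -0.3]
opening: 0.127
grip_force: 34.6
```

Emit:
carry_out(
  moves=[
    [0.003, 0.035, 0, 0, 1],
    [0.003, 0.035, 0, 0, 1],
    [0.003, 0.035, 0, 0, 1],
    [0.003, 0.035, 0, 0, 1],
    [0.003, 0.035, 0, 0, 1],
  ],
)

```text
time: 29.62
eef_pos: [0.6352, 0.2151, 0.3872]
tool_rot: [-0.0, 0.094, 0.996, -0.0]
wrist_force: [0.3, 0.2, -0.4]
opening: 0.128
grip_force: 34.6
```

Emit:
carry_out(
  moves=[
    [0.003, 0.03, 0.01, 0, 1],
    [0.003, 0.025, 0.015, 0, 1],
    [0.003, 0.015, 0.015, 0, 1],
    [0, 0.01, 0.015, 0, 1],
    [0, 0.005, 0.015, 0, 1],
  ],
)

```text
time: 30.03
eef_pos: [0.6421, 0.2994, 0.3158]
tool_rot: [-0.001, 0.093, 0.996, -0.0]
wrist_force: [-0.3, -0.9, -0.4]
opening: 0.129
grip_force: 34.6
```

Emit:
carry_out(
  moves=[
    [0, 0, 0.008, 0, 1],
    [0, 0, 0, 0, 1],
    [0, 0, 0, 0, 1],
    [0, 0, 0, 0, 1],
    [0, 0, 0, 0, 1],
  ],
)

```text
time: 30.45
eef_pos: [0.6432, 0.2975, 0.3111]
tool_rot: [0.001, 0.095, 0.996, 0.0]
wrist_force: [-0.1, 0.4, -0.6]
opening: 0.131
grip_force: 34.6
```

```bash
python3 lev.py; python3 lid.py 2>/dev/null; python3 rim.py 2>/dev/null | tail -1
```

```text
[0.6432 0.2975 0.3111] [1.000e-03 9.450e-02 9.955e-01 3.000e-04]
side 48 tilt -0.05 z_t(.1) 0.1436 maxx 0.1448 y [-0.0308 -0.0012] tip [0.5001 0.3192 0.1672]
top 50 tilt 1.8 z_t(.1) 0.1421 maxx 0.0987 y [-0.027   0.0004] tip [0.5461 0.3139 0.1675]
wrist 3055 tilt 1.08 z_t(.1) 0.1421 maxx 0.1122 y [ 0.0013 -0.0005] tip [0.5332 0.3183 0.1681]
[0.64260761 0.29832014 0.31060345] [5.01426433e-04 9.39097669e-02 9.95580534e-01 3.22108135e-04]
```

Emit:
carry_out(
  moves=[
    [0.0015, 0.0038, 0, 0, 1],
    [0, 0, 0, 0, 1],
    [0, 0, 0, 0, 1],
    [0, 0, 0, 0, 1],
    [0, 0, 0, 0, 1],
  ],
)

```text
time: 31.12
eef_pos: [0.6416, 0.3026, 0.3098]
tool_rot: [-0.0, 0.094, 0.996, -0.0]
wrist_force: [-0.2, -0.1, -0.9]
opening: 0.128
grip_force: 34.6
```

Emit:
carry_out(
  moves=[
    [0, 0, 0, 0, 1],
    [0, 0, 0, 0, 1],
    [0, 0, 0, 0, 1],
    [0, 0, 0, 0, 1],
    [0, 0, 0, 0, 1],
  ],
)

```text
time: 31.53
eef_pos: [0.6417, 0.3025, 0.3098]
tool_rot: [0.0, 0.094, 0.996, 0.0]
wrist_force: [-1.0, -0.3, -0.3]
opening: 0.129
grip_force: 34.6
```

```bash
python3 lev.py; python3 st.py
python3 - <<'E'
from h import *
im,d=camera("side"); C=cloud("side",d,np.ones(d.shape,bool)); D=C[(np.hypot(C[:,0]-.528,C[:,1]-.0385)<.07)&(abs(C[:,2]-.125)<.006)]; print(len(D),D[:,2].mean(),cv2.minEnclosingCircle(cv2.convexHull((D[:,:2]*1000).astype(np.float32))))
print(get_state()["qvel"].round(4))
for t in("tumbler","funnel","spoon","jar","bowl"): print(t,[np.round(r["xyz"],3).tolist() for r in look_for(t,"side")[:1]])
E
```

```text
[0.6417 0.3025 0.3098] [0.     0.0938 0.9956 0.    ]
side 48 tilt 0.14 z_t(.1) 0.1437 maxx 0.146 y [-0.0171 -0.0014] tip [0.4975 0.3259 0.166 ]
top 51 tilt -0.15 z_t(.1) 0.1413 maxx 0.0995 y [-0.0154 -0.0007] tip [0.5435 0.3189 0.1686]
wrist 3034 tilt 1.05 z_t(.1) 0.1419 maxx 0.1115 y [ 0.0018 -0.0009] tip [0.532  0.3226 0.1672]
31.6833 [0.6417 0.3025 0.3098] [-0.39  0.05  0.62] [ 0.007 -0.023 -0.007] 0.12914260685309045
401 0.12683597661412038 ((526.6994018554688, 36.782981872558594), 58.47727966308594)
[-0.0002 -0.0012 -0.0008  0.0007  0.0006  0.0016  0.0016]
tumbler [[0.751, 0.107, 0.066]]
funnel [[0.768, -0.143, 0.021]]
spoon [[0.684, -0.16, 0.013]]
jar [[0.679, 0.117, 0.046]]
bowl [[0.722, -0.349, 0.042]]
```

All checks agree: the lid is seated, the other things haven't moved, and the rod is level and still about 15 cm above the coaster's middle.

```bash
python3 -c "
from station import close_job
print(close_job())"
```

```text
the job is handed in; nothing more can be done
None
```

The job is handed in at about 32 s: the lid is seated with its tube on the handle side, and the rod was pushed down to its collar, held there about a second and drawn right out; it is now held still, level to about 1°, with its tip about 15 cm over the coaster's middle. To tilt the rod into the tube and level it again I pivoted it in the grip against its wooden rest, so it was briefly lowered back onto the rest, without being let go, before going to the coaster.

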